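# Pack the stand-off kit

## Task

Pack the kit in the blue tray: in each of the tray's two lanes comb the scattered brass rods with the rake into a row of parallel rods, lying side by side against the tray's wall nearest the robot, without touching the rods with the gripper; then feed every orange spacer plate out of the bottom of the magazine with its slide and lay them all flat on the cleared floor of the tray, not piled, so that they can be counted. Put the rake back with its handle in the notch of its rest and its tines on the bench, leave the slide pushed fully home, and when the tray is filled set the cover on it, seated all round and level. Leave the other things on the bench where they are.

Things in the scene. Friction and masses are not known exactly. Their poses are not given: they have to be found in the camera images.
- tray: Blue open sheet-metal tray fixed to the bench, 258 mm along its x, 182 mm along its y, 40 mm high; walls and floor 4 mm thick. A 4 mm divider, its top 26 mm above the bench, runs along x in the middle: two lanes, each 250 mm (x) by 85 mm inside, their middles at tray y = +44.5 and -44.5 mm. Origin: centre of its underside, on the bench. Its -x side is the wall nearest the robot; z is up.
- rod1: Square brass stand-off rod (4 to 6 of them are present), 12 x 12 x 75 mm, 90 g, origin at its centre, y along its length; starts in the +y lane of the tray, lying on the floor roughly across the lane, askew by up to about 35 degrees.
- rod2: Square brass stand-off rod (4 to 6 of them are present), 12 x 12 x 75 mm, 90 g, origin at its centre, y along its length; starts in the +y lane of the tray, lying on the floor roughly across the lane, askew by up to about 35 degrees.
- rod3: Square brass stand-off rod (4 to 6 of them are present), 12 x 12 x 75 mm, 90 g, origin at its centre, y along its length; starts in the +y lane of the tray, lying on the floor roughly across the lane, askew by up to about 35 degrees.
- rod4: Square brass stand-off rod (4 to 6 of them are present), 12 x 12 x 75 mm, 90 g, origin at its centre, y along its length; starts in the -y lane of the tray, lying on the floor roughly across the lane, askew by up to about 35 degrees.
- rod5: Square brass stand-off rod (4 to 6 of them are present), 12 x 12 x 75 mm, 90 g, origin at its centre, y along its length; starts in the -y lane of the tray, lying on the floor roughly across the lane, askew by up to about 35 degrees.
- rod6: Square brass stand-off rod (4 to 6 of them are present), 12 x 12 x 75 mm, 90 g, origin at its centre, y along its length; starts in the -y lane of the tray, lying on the floor roughly across the lane, askew by up to about 35 degrees.
- rake: Hand rake, tail in its rest. Origin: middle of its five tine tips (on the bench); x from tail to head, y along the row of tines, z up. Tines 6 mm round, 16 mm apart, row 70 mm wide; head bar 14 x 72 mm at heights 53 to 67. Square wooden handle 18 x 18 mm, axis 70 mm above the tips, x = -5 to -180 mm; grip it from above at about x = -65 mm, across its width. 180 g, centre of mass at x = -36 mm.
- rake_tail (a point): Point on the underside of the rake's handle, 150 mm behind the head, 61 mm above the tine tips; it lies in the notch of the rest when the rake is put away.
- rest_notch (a point): Middle of the bottom of the notch in the grey rake rest (a fixed block 30 mm along its x and 64 mm wide, 77 mm high at its two cheeks, notch floor 61 mm above the bench, notch 36 mm wide between the cheeks). x of its frame is the direction in which the rake's head points when put away.
- magazine: Grey gravity magazine fixed to the bench for spacer plates: an upright chute, 64 mm (x) by 36 mm (y) inside, 62 mm high, walls 5 mm, on a 6 mm base. Origin: under the middle of the chute, on the bench. Its -x face has a bottom slot one plate high, opening on a ledge 22 mm wide and 6 mm high that reaches to x = -104 mm; z up.
- slide (a joint): Travel of the magazine's hand slide in m: 0 = fully home (blade behind the stack), 0.074 = pulled fully towards the magazine's -x side, pushing the bottom plate right out (its centre then lies at about magazine x = -69 mm on the ledge). Sliding friction about 2 N, stays where it is left; the blade holds the rest of the stack up, and they drop one place when the slide goes home again.
- slide_knob (a point): Grip point in the black knob of the slide: knob 20 x 20 mm, its grip point 42 mm above the bench (knob from 30 to 52 mm), on the magazine's +x side: 146 mm from the magazine's origin when the slide is home, 72 mm when fully pulled.
- plate1: Orange spacer plate (2 or 3 of them are present), 60 mm (x) by 32 mm (y) by 8 mm thick, 40 g, origin at the centre of its underside; starts stacked in the magazine, the lowest one on the base (6 mm above the bench).
- plate2: Orange spacer plate (2 or 3 of them are present), 60 mm (x) by 32 mm (y) by 8 mm thick, 40 g, origin at the centre of its underside; starts stacked in the magazine, the lowest one on the base (6 mm above the bench).
- plate3: Orange spacer plate (2 or 3 of them are present), 60 mm (x) by 32 mm (y) by 8 mm thick, 40 g, origin at the centre of its underside; starts stacked in the magazine, the lowest one on the base (6 mm above the bench).
- cover: Loose aluminium cover of the tray, 262 x 186 mm sheet 3 mm thick with a locating lip 8 mm high below (242 x 166 mm, goes inside the tray's walls with 4 mm play all round). Origin: centre of the lip's underside; x along its length, z up. Seated, its origin is 32 mm above the tray's origin. It fits either way round. 420 g.
- cover_handle (a point): Middle of the cover's black bar handle, 41 mm above the cover's origin; bar 90 mm long (cover x), 18 mm wide, 16 mm high, free below for 22 mm.
- cup: White cup, 72 mm across, 95 mm high, a bystander; leave it alone.
- screwdriver: Screwdriver lying on the bench, origin at its middle underneath, a bystander; leave it alone.
- tape: Yellow tape measure, 62 x 36 x 58 mm, a bystander; leave it alone.
- reel: Red reel, 90 mm across, 35 mm high, a bystander; leave it alone.
- wrench: Wrench lying on the bench, a bystander; leave it alone.
- meter: Yellow multimeter, 80 x 155 x 34 mm, a bystander; leave it alone.

How it is judged:
By the outcome, as a careful person would: the job done as asked, in the order asked, and still so for the second after the job is handed in, with the robot touching nothing.
Of rod1, rod2, rod3, rod4, rod5, rod6 only 4 to 6 are there at a start; the rules pass over those that are not, and their reading is None.
Of plate1, plate2, plate3 only 2 to 3 are there at a start; the rules pass over those that are not, and their reading is None.
At some moment in a run one of cover may be knocked a few centimetres aside while the robot is not near it.
It also fails if it takes over 200 s, if anything falls off the work surface, if the arm or the gripper's body presses on something with over 40 N, if the wrist force passes 120 N, or if a joint passes its speed limit or range.

## Robot

A 6-joint arm with a two-finger parallel gripper is mounted at the origin on the work surface. World frame = base frame: x ahead of the robot, y to its left, z up, the work surface at z = 0. Lengths are in m, angles in rad, forces in N, time in s.
With the tool pointing down it reaches from about 0.375 to 0.975 m from the base axis. Payload 3.8 kg.
Tool frame: the origin (TCP) lies at the very end of the fingers, on their centre line; the grasp point (between the pads) lies arm.pinch_z behind it (arm.pinch_z is the distance from the TCP to the grasp point, in m); z points along the fingers, y is the line along which they close (so a half turn about z gives the same grasp; the last joint's range is limited). The gripper opens to 85 mm and grips with 20 to 120 N. Pads are 22 mm wide; open, the fingers measure 114 mm over their backs; the gripper's body (76 mm by 85 mm) begins 54 mm behind the grasp point. The pads swing forward as they close: fully open they stand 13 mm farther back than shut.
Start: joints at [1.116, 0.264, 1.604, -0, 1.274, -0.037], TCP at [0.274, 0.617, 0.231] pointing down, gripper open.
Joint ranges: [-2.63, 2.63], [-0.94, 2.18], [0.31, 2.57], [-1.31, 4.45], [0, 2.66], [-2.55, 2.55]. Speed limits (rad/s): [2.57, 2.57, 3.14, 3.14, 3.14, 3.14].

## Interface

Orientations are given as [roll, pitch, yaw] about the fixed x, y, z axes, in that order (R = Rz(yaw) Ry(pitch) Rx(roll)).
In Python, from cell import telemetry, imaging, job_done, arm gives the robot as it stands. The module is installed in compiled form; this text tells all that it offers.
- The arm moves only by the shell command python3 -m handwheel 'ROWS' [FORCE]. ROWS is JSON, a list of rows, each a list of 7 numbers: the shift along the tool's x, y, z each as a share of 250 mm, from -1 to 1, then the turn, a rotation vector about the tool's x, y, z each as a share of 120 degrees, from -1 to 1, then the opening, from 0 (shut) to 1 (fully open). A call has 1 to 20 rows; each row is the pose to reach, as a shift and turn from the pose commanded when the call began, along the tool's axes at that moment; what a row does not reach only later rows make up. A row lasts 1/8 s, in which the tool goes at most 62.5 mm and 10.7 degrees, less where a joint would pass 70% of its speed; a pose out of reach is approached as far as the arm can. A call with a number of a shift or a turn outside -1 to 1 is refused whole. A call with a gripper value outside its range is refused whole. The fingers move at their own pace and stop on an object; FORCE is the grip in N (left out, the last holds). Time passes only in rows, so rows that repeat a pose let the fingers close. It gives the time, the measured TCP pose, the force, the opening and the grip force at its end, in the units of the state.
- telemetry.sense(): the state, without advancing time (a new reading comes with each control period).
- imaging.grab_frame(name): name is "side" or "top" or "wrist"; returns (picture, depth): 400x640x3 uint8, blue, green, red; 400x640 float32, m along the optical axis (not along the pixel's ray), 0 where there is no reading.
- imaging.get_calibration(name): a dict with "fx", "fy", "cx", "cy" (pixels), "extrinsics" (4x4, takes a point from camera to world coordinates); the wrist camera has in their place "T_tool_cam" (4x4, takes a point from camera to tool coordinates, whose origin is the TCP and whose axes are the flange's). Camera axes: x right, y up, looking along -z (the intrinsics and any distortion apply to the point x, -y, -z); pixel columns grow to the right and rows downward; lengths in m; the calibration is good to about 2 mm. A picture is of the moment at which its call begins: read the wrist's pose just before it. get_calibration takes no time and is no camera call.
- job_done(): hands the job in; it is judged then, once.
Trained networks look in the newest picture that a camera, given by its name, has taken for a name from the list of things; names that differ only in an ending like _2 or _b are one class to them, and where a whole thing is asked for, a point or a joint stands for the part that bears it (a point fixed in the world has none). Each returns a list of dicts, best first, with "confidence" (0 to 1); they miss things now and then, are a little off and sometimes report something else, mostly with a low value. They report only what shows in the picture. A call takes as long as a camera call.
- imaging.spot_in(camera, label): "bbox" ([left, top, right, bottom] in pixels, round what is visible of it).
- imaging.cut_out(camera, label): "pixels" (400x640 bool, what is visible of it) and "bbox" ([left, top, right, bottom] in pixels, round what is visible of it).
- imaging.landmark_of(camera, label): "at" ([column, row] in pixels: a listed point, or the origin of a listed thing).
The state is a dict: "time": time; "joints": joint angles; "qvel": joint speeds; "joint_efforts": joint torques, N m; "eef_pos": TCP position; "orientation": TCP orientation; "contact_force": force on the tool from outside, world axes, zero at the start; "ft_torque": the same for the moment, N m; "gripper_width": finger opening in m; "gripper_force": force on a finger pad.
Only numpy, scipy, OpenCV 4.12 (cv2) and the standard library are available. Lean on these libraries where they do the work, as an engineer would, in place of code of your own. Each camera call takes 0.05 s, during which the arm holds its last target. There are 200 camera calls.

## Working session

There is one attempt and no reset: what is moved stays moved. The work goes in short steps, Python scripts to look and compute and a shell command to move; the robot and the scene stay as the last step left them, time stands still between calls to the robot, and variables do not carry over. Pictures are saved under pics/ and viewed, at most 15 in all, crops included, and the job is handed in when it is done.

```bash
mkdir -p pics; ls; python3 - <<'E'
from cell import telemetry, imaging, arm
import cv2,numpy as np
s=telemetry.sense();print(s, arm.pinch_z)
for n in("top","side"):
    im,d=imaging.grab_frame(n);cv2.imwrite(f"pics/{n}0.png",im)
    c=imaging.get_calibration(n);print(n,c)
E
```

```text
pics
{'time': 0.0, 'joints': array([ 1.11612314e+00,  2.64773478e-01,  1.60541429e+00,  7.04387534e-06,
        1.27371584e+00, -3.69044557e-02]), 'qvel': array([-0.00287906, -0.00122085,  0.0015951 ,  0.00020939,  0.00065021,
        0.0003908 ]), 'joint_efforts': array([ 1.73451022e-03, -5.15108228e+01, -3.67316830e+01, -1.12822818e-04,
        1.27848750e-02,  2.32616196e-05]), 'eef_pos': array([0.27353179, 0.61626556, 0.2299266 ]), 'orientation': array([-3.13928353e+00, -9.19908227e-05,  2.72382175e+00]), 'contact_force': array([-1.48595717, -0.25905473, -0.09943229]), 'ft_torque': array([-0.04579354, -0.05027952,  0.00315172]), 'gripper_force': 0.0, 'gripper_width': 0.08534351548962094} 0.0187
top {'fx': 377.05083934491853, 'fy': 377.05083934491853, 'cx': 313.43241972556615, 'cy': 199.6035355982613, 'extrinsics': array([[-0.02429457,  0.99244806, -0.12023566,  0.44258549],
       [-0.99953472, -0.02633283, -0.01539227,  0.06338914],
       [-0.01844217,  0.11980577,  0.99262604,  1.06013057],
       [ 0.        ,  0.        ,  0.        ,  1.        ]])}
side {'fx': 450.42794927778203, 'fy': 450.42794927778203, 'cx': 311.5849240383244, 'cy': 198.96904581967283, 'extrinsics': array([[ 0.98926622,  0.11184828, -0.09403352,  0.43595414],
       [-0.1461154 ,  0.75002917, -0.6450632 , -0.76584853],
       [-0.00162133,  0.65187898,  0.75832128,  1.04054599],
       [ 0.        ,  0.        ,  0.        ,  1.        ]])}
```

View pics/top0.png

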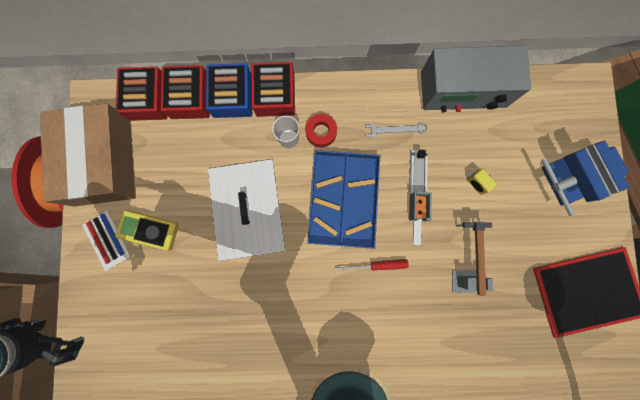

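View pics/side0.png

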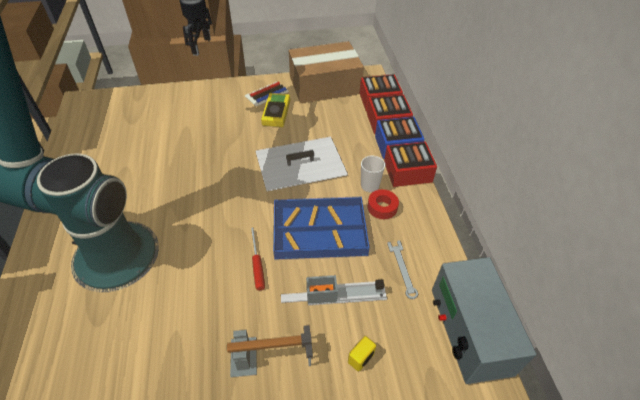

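```bash
cat > h.py <<'E'
from cell import telemetry, imaging, arm
import cv2,numpy as np
from scipy.spatial.transform import Rotation as R
np.set_printoptions(precision=4,suppress=True)
def ext(n):
    c=imaging.get_calibration(n)
    if n!="wrist": return c,np.array(c["extrinsics"])
    s=telemetry.sense();T=np.eye(4);T[:3,:3]=R.from_euler('xyz',s["orientation"]).as_matrix();T[:3,3]=s["eef_pos"]
    return c,T@np.array(c["T_tool_cam"])
def cloud(n,name=None):
    c,E=ext(n);im,d=imaging.grab_frame(n)
    if name: cv2.imwrite(f"pics/{name}.png",im)
    v,u=np.mgrid[:400,:640]
    P=np.stack([(u-c["cx"])/c["fx"]*d,-(v-c["cy"])/c["fy"]*d,-d],-1)
    W=P@E[:3,:3].T+E[:3,3]; W[d<=0]=np.nan
    return im,W
def onplane(n,uv,z,E=None):
    c,E0=ext(n);E=E0 if E is None else E
    r=E[:3,:3]@np.array([(uv[0]-c["cx"])/c["fx"],-(uv[1]-c["cy"])/c["fy"],-1.])
    return E[:3,3]+r*(z-E[2,3])/r[2]
def rect(p):
    (cx,cy),(w,h),a=cv2.minAreaRect(np.float32(p[:,:2]))
    if w<h: w,h,a=h,w,a+90
    return np.array([cx,cy,w,h,(a+90)%180-90])
def go(target,yaw,rows=None):
    """tool-down target: print shares for shift & turn"""
    s=telemetry.sense();T=R.from_euler('xyz',s["orientation"])
    d=T.inv().apply(np.array(target)-s["eef_pos"])/.25
    q=(T.inv()*R.from_euler('xyz',[np.pi,0,yaw])).as_rotvec()/np.radians(120)
    print("shift",d.round(4),"turn",q.round(4))
E
cat > m1.py <<'E'
from h import *
for n in("top","side"):
    im,W=cloud(n)
    for l in("tray","cover","rake","magazine","rod1","screwdriver"):
        for o in imaging.cut_out(n,l)[:6 if l=="rod1" else 1]:
            p=W[o["pixels"]];p=p[~np.isnan(p[:,0])]
            print(n,l,round(o["confidence"],2),o["bbox"],len(p),"z",np.percentile(p[:,2],[2,50,98]),rect(p))
    for l in("rake","rake_tail","rest_notch","slide_knob","cover_handle","magazine","tray","plate1"):
        z=dict(rake=0,rake_tail=.061,rest_notch=.061,slide_knob=.042,cover_handle=.041,magazine=0,tray=0,plate1=.014)[l]
        for o in imaging.landmark_of(n,l)[:1]: print(n,l,round(o["confidence"],2),o["at"],onplane(n,o["at"],z)[:2])
E
python3 m1.py; python3 -c "
import cv2
a=cv2.imread('pics/top0.png')
cv2.imwrite('pics/z.png',cv2.resize(a[135:305,300:500],None,fx=4,fy=3.5*4/3.5,interpolation=2)[:600])"
```

```text
top tray 0.69 [308.4, 149.3, 380.2, 250.8] 5862 z [-0.0006  0.0039  0.0406] [ 0.5729 -0.0067  0.2691  0.194  -5.7447]
top cover 0.87 [207.1, 161.7, 286.9, 258.3] 6018 z [0.0064 0.0105 0.0481] [0.5486 0.2724 0.262  0.1902 6.9713]
top rake 0.91 [462.1, 223.8, 490.9, 297.2] 726 z [0.0617 0.0773 0.0821] [ 0.4008 -0.3399  0.1832  0.0681 -4.7816]
top magazine 0.8 [408.1, 149.2, 430.3, 245.3] 1454 z [-0.0013  0.0141  0.0626] [ 0.5736 -0.2217  0.2712  0.0681 -4.0837]
top rod1 0.72 [411.1, 151.5, 424.9, 191.3] 438 z [0.0083 0.0127 0.0524] [ 0.6415 -0.2176  0.1132  0.0332 -4.1409]
top rod1 0.52 [346.9, 181.7, 374.3, 187.0] 155 z [0.0008 0.0142 0.0183] [  0.6151  -0.0569   0.0791   0.0168 -83.5344]
top screwdriver 0.73 [468.2, 168.1, 495.5, 193.5] 493 z [0.0035 0.0547 0.0603] [ 0.6177 -0.3879  0.0699  0.0652 43.0982]
top rake 0.86 [467.7, 229.7] [ 0.4752 -0.3476]
top rake_tail 0.9 [478.8, 283.1] [ 0.3354 -0.3423]
top rest_notch 0.58 [479.6, 286.2] [ 0.3275 -0.3438]
top slide_knob 0.84 [421.1, 152.0] [ 0.6898 -0.2198]
top cover_handle 0.59 [356.9, 225.3] [ 0.4932 -0.0362]
top magazine 0.7 [413.5
[... 713 characters left out ...]
61 [283.8, 232.3, 299.6, 249.1] 65 z [0.0128 0.0175 0.0213] [  0.4846  -0.0352   0.0565   0.0114 -68.5331]
side rod1 0.54 [329.8, 207.0, 344.3, 224.7] 110 z [0.0048 0.0165 0.0218] [  0.6217   0.0367   0.0719   0.0187 -72.2017]
side rod1 0.48 [311.3, 205.2, 317.9, 224.5] 80 z [0.0091 0.0175 0.0215] [ 0.5574  0.0447  0.066   0.0138 70.4457]
side rake 0.74 [308.9, 349.1] [ 0.4902 -0.3435]
side rest_notch 0.65 [239.4, 345.7] [ 0.3341 -0.3377]
side slide_knob 0.98 [376.7, 286.5] [ 0.6788 -0.2265]
side cover_handle 0.72 [311.8, 212.4] [0.5531 0.0343]
side magazine 0.75 [319.8, 295.1] [ 0.5382 -0.2066]
side tray 0.84 [317.8, 232.0] [ 0.5644 -0.0068]
side plate1 0.64 [323.1, 290.0] [ 0.5475 -0.201 ]
```

View pics/z.png

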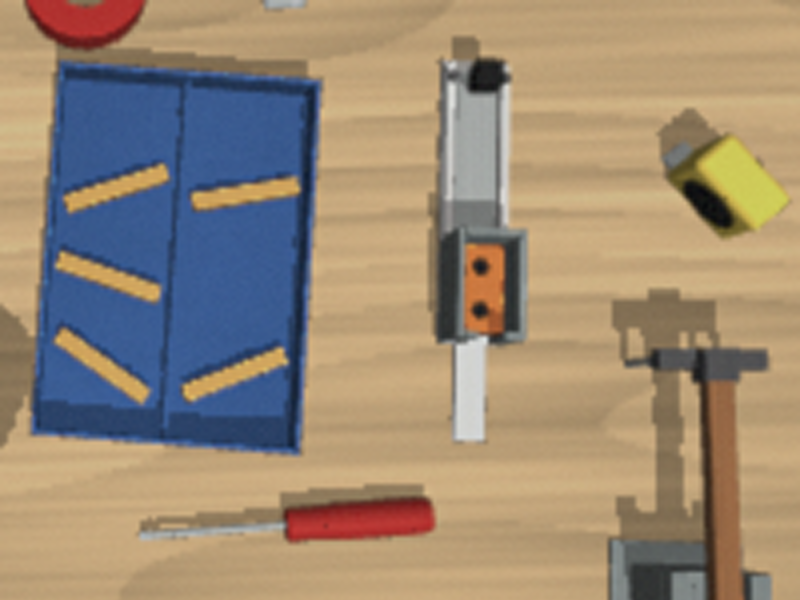

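```bash
cat > m2.py <<'E'
from h import *
def hull(P,l,c,zr,lo):
    q=P[(abs(P[:,0]-c[0])<lo[0])&(abs(P[:,1]-c[1])<lo[1])&(P[:,2]>zr[0])&(P[:,2]<zr[1])]
    print(l,len(q),rect(q),"med z",np.median(q[:,2]).round(4),"mid of 2/98 pct",((np.percentile(q,2,0)+np.percentile(q,98,0))/2)[:2])
    m=q[:,:2].mean(0);w,v=np.linalg.eigh(np.cov((q[:,:2]-m).T));print("    pca",m,np.degrees(np.arctan(v[1,1]/v[0,1])))
for n in("top","side"):
    im,W=cloud(n);P=W.reshape(-1,3);P=P[~np.isnan(P[:,0])];print(n)
    hull(P,"rim",(.57,-.005),(.033,.05),(.16,.12))
    hull(P,"chute",(.537,-.21),(.05,.08),(.06,.05))
    hull(P,"plates",(.537,-.214),(.012,.036),(.028,.02))
    hull(P,"slidebar/ledge",(.45,-.21),(.004,.012),(.03,.03))
    hull(P,"knob",(.685,-.22),(.042,.065),(.03,.03))
    hull(P,"handle",(.39,-.343),(.07,.09),(.06,.03))
    hull(P,"head",(.48,-.343),(.05,.075),(.02,.06))
    hull(P,"rest",(.33,-.343),(.066,.09),(.04,.05))
    hull(P,"coverhandle",(.549,.272),(.03,.06),(.07,.05))
E
python3 m2.py
```

```text
top
rim 549 [ 0.5821 -0.0057  0.2858  0.1822 -5.77  ] med z 0.0389 mid of 2/98 pct [ 0.5812 -0.0035]
    pca [ 0.5793 -0.0036] 1.6737075577438332
chute 195 [ 0.5404 -0.2097  0.0734  0.0461 -3.0433] med z 0.0608 mid of 2/98 pct [ 0.5403 -0.2096]
    pca [ 0.5426 -0.2111] -7.418703175214931
plates 228 [ 0.5376 -0.2142  0.0548  0.0298 -4.5964] med z 0.0297 mid of 2/98 pct [ 0.538  -0.2144]
    pca [ 0.5379 -0.2144] -5.04311380583545
slidebar/ledge 96 [  0.4599  -0.2084   0.0451   0.0418 -67.1956] med z 0.0059 mid of 2/98 pct [ 0.4584 -0.2062]
    pca [ 0.4582 -0.2046] -9.62719570304523
knob 55 [ 0.6868 -0.2187  0.0212  0.0184 -1.8924] med z 0.0505 mid of 2/98 pct [ 0.6851 -0.2192]
    pca [ 0.6852 -0.2188] 60.55224461616431
handle 447 [ 0.3892 -0.3394  0.1185  0.0578  3.3527] med z 0.0778 mid of 2/98 pct [ 0.3888 -0.3417]
    pca [ 0.3812 -0.3443] -0.5876485045109797
head 138 [ 0.477  -0.3481  0.072   0.0319 88.1512] med z 0.0667 mid of 2/98 pct [ 0.4784 -0.348 ]
    pca [ 0.4838 -0.3433] 88.71819721955283
rest 381 [  0.3352  -0.3383   0.0647   0.0607 -53.8861] med z 0.0772 mid of 2/98 
[... 814 characters left out ...]
0.2207   0.0201   0.0199 -12.7615] med z 0.0521 mid of 2/98 pct [ 0.6858 -0.2212]
    pca [ 0.6849 -0.2219] -52.30758163949976
handle 614 [ 0.39   -0.3424  0.1199  0.0589  0.223 ] med z 0.079 mid of 2/98 pct [ 0.3892 -0.3423]
    pca [ 0.3804 -0.3464] -2.1550403607622792
head 164 [ 0.477  -0.3484  0.0715  0.0333 87.5794] med z 0.0679 mid of 2/98 pct [ 0.479 -0.349]
    pca [ 0.4842 -0.356 ] 87.47812611579432
rest 491 [  0.335   -0.3384   0.0689   0.0584 -58.9972] med z 0.0781 mid of 2/98 pct [ 0.3391 -0.3392]
    pca [ 0.3376 -0.3431] -88.54734021223793
coverhandle 196 [0.5494 0.2716 0.0906 0.0234 7.369 ] med z 0.0484 mid of 2/98 pct [0.5487 0.2712]
    pca [0.549  0.2691] 7.1582596422595826
```

```bash
python3 -c "
from h import *
go((.45,.40,.40),1.3)
go((.45,.36,.40),1.3)
import math
print(imaging.get_calibration('wrist'))"
```

```text
shift [-0.9959 -0.5072 -0.6748] turn [0.     0.     0.6798]
shift [-1.0608 -0.6535 -0.6748] turn [0.     0.     0.6798]
{'fx': 290.3561030472876, 'fy': 290.3561030472876, 'cx': 314.1826642044944, 'cy': 201.00081677939482, 'T_tool_cam': array([[ 0.0007,  0.9529,  0.3032,  0.0771],
       [ 1.    , -0.0004, -0.001 , -0.0014],
       [-0.0008,  0.3032, -0.9529, -0.1417],
       [ 0.    ,  0.    ,  0.    ,  1.    ]])}
```

```bash
python3 -m handwheel '[[0,0,-0.3,0,0,0.07,1],[-0.2,-0.1,-0.6,0,0,0.16,1],[-0.45,-0.23,-0.67,0,0,0.25,1],[-0.7,-0.36,-0.67,0,0,0.33,1],[-0.95,-0.49,-0.67,0,0,0.42,1],[-0.99,-0.51,-0.67,0,0,0.51,1],[-0.99,-0.51,-0.67,0,0,0.6,1],[-0.99,-0.51,-0.67,0,0,0.68,1],[-0.99,-0.51,-0.67,0,0,0.68,1],[-0.99,-0.51,-0.67,0,0,0.68,1]]'; python3 -c "
from h import *
go((.50,.15,.35),-.09)
go((.49,-.007,.35),-.09)"
```

```text
time: 2.95
eef_pos: [0.4482, 0.4001, 0.3988]
orientation: [-3.142, 0.0, 1.303]
contact_force: [-0.2, -0.5, 0.6]
gripper_width: 0.0854
gripper_force: 0.0
shift [-0.9098  0.4648  0.195 ] turn [-0.     0.     0.665]
shift [-1.526   0.5926  0.1951] turn [-0.     0.     0.665]
```

```bash
python3 -m handwheel '[[-0.23,0.12,0,0,0,0.08,1],[-0.46,0.23,0.1,0,0,0.16,1],[-0.68,0.35,0.19,0,0,0.25,1],[-0.91,0.46,0.19,0,0,0.33,1],[-0.91,0.46,0.19,0,0,0.42,1],[-0.91,0.46,0.19,0,0,0.5,1],[-0.91,0.46,0.19,0,0,0.58,1],[-0.91,0.46,0.19,0,0,0.665,1],[-0.91,0.46,0.19,0,0,0.665,1],[-0.91,0.46,0.19,0,0,0.665,1]]'; python3 -c "
from h import *
go((.49,-.007,.35),-.09)"
```

```text
time: 4.2
eef_pos: [0.4981, 0.1503, 0.3513]
orientation: [3.142, 0.0, -0.089]
contact_force: [-0.6, 0.3, -0.2]
gripper_width: 0.0856
gripper_force: 0.0
shift [0.0234 0.6294 0.0051] turn [0.     0.     0.0005]
```

```bash
python3 -m handwheel '[[0.15,0.2,0,0,0,0,1],[0.3,0.4,0,0,0,0,1],[0.5,0.57,0,0,0,0,1],[0.6,0.63,0,0,0,0,1],[0.6,0.63,0,0,0,0,1],[0.6,0.63,0,0,0,0,1],[0.6,0.63,0,0,0,0,1],[0.6,0.63,0,0,0,0,1]]'; cat > m3.py <<'E'
from h import *
im,W=cloud("wrist","w1");np.save("w1.npy",W)
P=W.reshape(-1,3);C=im.reshape(-1,3).astype(int);ok=~np.isnan(P[:,0])
blue=ok&(C[:,0]>C[:,2]+35)&(abs(P[:,0]-.573)<.17)&(abs(P[:,1])<.13)
r=P[blue&(P[:,2]>.03)];print("rim",len(r),rect(r),np.median(r[:,2]))
f=P[blue&(P[:,2]<.015)];print("floor",len(f),rect(f),np.median(f[:,2]))
# known-size fit of the rim
from scipy.optimize import minimize
def cost(v):
    c,s=np.cos(v[2]),np.sin(v[2]);d=r[:,:2]-v[:2];x=c*d[:,0]+s*d[:,1];y=-s*d[:,0]+c*d[:,1]
    return np.minimum(np.minimum(abs(abs(x)-.127),abs(abs(y)-.089)),.01).sum()
o=min((minimize(cost,[.573+a,-.006+b,-.1],method="Nelder-Mead") for a in(-.004,0,.004) for b in(-.004,0,.004)),key=lambda o:o.fun);print("tray",o.x,np.degrees(o.x[2]),o.fun/len(r))
tx,ty,a=o.x
hsv=cv2.cvtColor(im,cv2.COLOR_BGR2HSV)
T=np.array([[np.cos(a),np.sin(a)],[-np.sin(a),np.cos(a)]])
L=(W[...,:2]-[tx,ty])@T.T
m=((hsv[...,0]<32)&(hsv[...,1]>60)&(abs(L[...,0])<.123)&(abs(L[...,1])<.086)).astype(np.uint8)
n,lab,st,_=cv2.connectedComponentsWithStats(m)
for i in range(1,n):
    if st[i,4]>60:
        q=L[lab==i];x=rect(q);print("rod tray-frame mm",(x[:4]*1000).round(1),x[4].round(1), "maxx",(np.nanmax(q[:,0])*1000).round(),"minx",(np.nanmin(q[:,0])*1000).round())
E
python3 m3.py
```

```text
time: 5.2
eef_pos: [0.6324, -0.0199, 0.3518]
orientation: [-3.142, -0.001, -0.092]
contact_force: [-0.1, -0.2, -0.1]
gripper_width: 0.0854
gripper_force: 0.0
rim 1024 [ 0.5685 -0.0056  0.2565  0.1805 -5.7351] 0.039071855157920166
floor 11075 [ 0.5696 -0.0056  0.2547  0.1741 -6.0135] 0.003363496541480826
tray [ 0.5684 -0.0053 -0.101 ] -5.7876222202899035 0.0009622071855937557
rod tray-frame mm [47.1 44.7 76.  11.1] -68.0 maxx 65.0 minx 29.0
rod tray-frame mm [ 49.8 -45.9  74.9  11.3] -76.8 maxx 64.0 minx 37.0
rod tray-frame mm [-15.3  46.1  75.4  11.9] 75.7 maxx -1.0 minx -30.0
rod tray-frame mm [-77.4  45.4  74.   13.9] 60.9 maxx -54.0 minx -99.0
rod tray-frame mm [-77.3 -45.3  76.3  11.3] -64.6 maxx -57.0 minx -96.0
rod tray-frame mm [ 75.6 -28.9  80.8  27.1] 72.5 maxx 86.0 minx 54.0
rod tray-frame mm [71.1 26.  37.  11.2] -38.7 maxx 83.0 minx 53.0
rod tray-frame mm [67.1 57.8 23.1 17.3] -4.6 maxx 79.0 minx 56.0
rod tray-frame mm [ 77.5 -76.9  13.5   6.9] -67.7 maxx 80.0 minx 73.0
rod tray-frame mm [57.1 50.1 12.2  6.9] -57.5 maxx 59.0 minx 51.0
rod tray-frame mm [ 56.6 -63.3  18.2   7.3] -88.6 maxx 60.0 minx 53.0
rod tray-frame mm [60.7 34.8 21.8  3.4] -37.5 maxx 70.0 minx 52.0
```

View pics/w1.png

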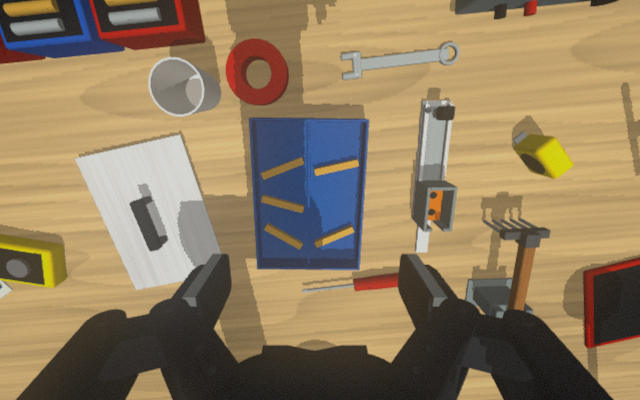

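```bash
cat > rk.py <<'E'
from h import *
import sys
def rake(im,W):
    hsv=cv2.cvtColor(im,cv2.COLOR_BGR2HSV)
    reg=(abs(W[...,0]-.40)<.12)&(abs(W[...,1]+.34)<.07)
    top=reg&(W[...,2]>.074)&(W[...,2]<.083)&(hsv[...,1]>90)
    q=W[top];m=q.mean(0);w,v=np.linalg.eigh(np.cov((q[:,:2]-m[:2]).T));d=v[:,1]*np.sign(v[0,1])
    t=(q[:,:2]-m[:2])@d;s=(q[:,:2]-m[:2])@np.array([-d[1],d[0]])
    print("handle n",len(q),"mean",m,"dir deg",np.degrees(np.arctan2(d[1],d[0])),"ends",m[:2]+d*t.min(),m[:2]+d*t.max(),"width pct",np.percentile(s,[2,98]),"z",np.median(q[:,2]))
    h=W[(abs(W[...,0]-.48)<.03)&(abs(W[...,1]+.345)<.06)&(W[...,2]>.055)&(W[...,2]<.072)&(hsv[...,1]<90)]
    if len(h)>20: print("head",len(h),rect(h))
    r=W[(abs(W[...,0]-.33)<.05)&(abs(W[...,1]+.34)<.06)&(W[...,2]>.07)&(hsv[...,1]<70)]
    if len(r)>20: print("rest cheeks",len(r),rect(r),np.median(r[:,2]))
    k=W[(abs(W[...,0]-.685)<.03)&(abs(W[...,1]+.22)<.03)&(W[...,2]>.045)]
    if len(k)>20: print("knob",len(k),rect(k),np.median(k,0))
    c=W[(abs(W[...,0]-.54)<.06)&(abs(W[...,1]+.21)<.05)&(W[...,2]>.055)]
    if len(c)>20: print("chute",len(c),rect(c))
if __name__=="__main__":
    for n in sys.argv[1:]:
        im,W=cloud(n,"rk_"+n);print(n);rake(im,W)
E
python3 rk.py wrist top side; python3 -c "
from h import *
go((.45,-.27,.25),-.04)
go((.49,-.34,.22),-.04)"
```

```text
wrist
handle n 744 mean [ 0.4148 -0.3464  0.0777] dir deg -2.1842914444271613 ends [ 0.3521 -0.344 ] [ 0.4825 -0.349 ] width pct [-0.0095  0.0076] z 0.07777460125457358
head 413 [ 0.4837 -0.3503  0.0729  0.021  88.7841]
rest cheeks 115 [ 0.3432 -0.3394  0.0632  0.0152 86.8116] 0.07527677051236237
knob 197 [ 0.6854 -0.2217  0.02    0.0183 84.8154] [ 0.6856 -0.2206  0.0509]
chute 544 [ 0.5406 -0.2117  0.0742  0.0466 -4.3507]
top
handle n 437 mean [ 0.3841 -0.3447  0.0782] dir deg -3.217219313874284 ends [ 0.3073 -0.3404] [ 0.4714 -0.3496] width pct [-0.0088  0.0084] z 0.07809476732282128
head 42 [ 0.4855 -0.3757  0.0176  0.0133 88.5497]
rest cheeks 148 [ 0.3359 -0.3377  0.0651  0.0303 86.1037] 0.076100243529799
knob 51 [ 0.6864 -0.2193  0.0198  0.0183 -4.6736] [ 0.6847 -0.2193  0.0505]
chute 108 [ 0.5537 -0.2103  0.046   0.0458 87.7255]
side
handle n 591 mean [ 0.3912 -0.3462  0.0793] dir deg -1.9892774405807399 ends [ 0.3086 -0.3434] [ 0.4723 -0.3491] width pct [-0.008   0.0093] z 0.07945749640929722
head 138 [ 0.4834 -0.3493  0.0715  0.0202 87.874 ]
rest cheeks 196 [ 0.3405 -0.3393  0.064   0.0384 88.6857] 0.07737535293392772
knob 65 [ 0.6859 -0.2216  0.0204  0.0196 -6.5474] [ 0.6852 -0.2222  0.0526]
chute 239 [ 0.5409 -0.2106  0.0741  0.0489 -4.1459]
shift [-0.6358  1.0617  0.4061] turn [ 0.     -0.0002 -0.025 ]
shift [-0.4507  1.3257  0.5262] turn [ 0.     -0.0002 -0.025 ]
```

```bash
python3 -m handwheel '[[-0.16,0.2,0.1,0,0,-0.01,1],[-0.32,0.4,0.2,0,0,-0.02,1],[-0.48,0.6,0.3,0,0,-0.027,0.7],[-0.6,0.8,0.4,0,0,-0.027,0.6],[-0.7,0.95,0.5,0,0,-0.027,0.6],[-0.7,0.95,0.6,0,0,-0.027,0.6],[-0.7,0.95,0.7,0,0,-0.027,0.6],[-0.7,0.95,0.7,0,0,-0.027,0.6],[-0.7,0.95,0.7,0,0,-0.027,0.6]]'; python3 -c "
from h import *
go((.421,-.3467,.14),-.038)"
```

```text
time: 6.52
eef_pos: [0.4373, -0.2412, 0.1774]
orientation: [3.141, -0.001, -0.036]
contact_force: [1.0, 0.2, -0.2]
gripper_width: 0.0514
gripper_force: 0.0
shift [-0.0499  0.4242  0.1497] turn [ 0.0003 -0.0006  0.0009]
```

```bash
python3 -m handwheel '[[-0.02,0.2,0.05,0,0,0,0.6],[-0.05,0.42,0.1,0,0,0,0.6],[-0.05,0.424,0.15,0,0,0,0.6],[-0.05,0.424,0.15,0,0,0,0.6],[-0.05,0.424,0.15,0,0,0,0.6]]'; python3 rk.py wrist;  python3 -c "
from h import *
go((.421,-.3467,.0513),-.038)"
```

```text
time: 7.15
eef_pos: [0.4209, -0.3456, 0.1396]
orientation: [3.141, -0.001, -0.035]
contact_force: [-0.9, -0.2, 0.7]
gripper_width: 0.051
gripper_force: 0.0
wrist
handle n 4316 mean [ 0.399  -0.3474  0.078 ] dir deg -2.2115017256222718 ends [ 0.3071 -0.3439] [ 0.4802 -0.3506] width pct [-0.0085  0.0086] z 0.0780424253251374
head 1264 [ 0.4861 -0.3507  0.0715  0.0133 87.9665]
rest cheeks 1103 [ 0.3379 -0.3408  0.0636  0.0349 86.6323] 0.07591209618643047
chute 2898 [ 0.5382 -0.2121  0.07    0.0478 -3.5433]
shift [-0.0002  0.0039  0.3535] turn [ 0.0003 -0.0005  0.0014]
```

View pics/rk_wrist.png

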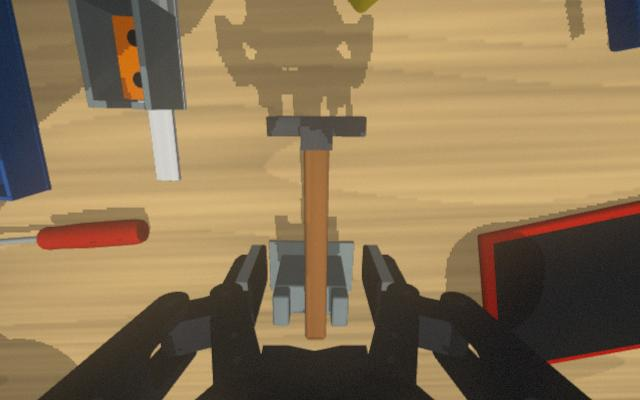

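```bash
python3 -m handwheel '[[0,0.009,0.15,0,0,0.001,0.6],[0,0.009,0.3,0,0,0.001,0.6],[0,0.009,0.353,0,0,0.001,0.6],[0,0.009,0.353,0,0,0.001,0.6],[0,0.009,0.353,0,0,0.001,0.6]]' && python3 -m handwheel '[[0,0,0,0,0,0,0.15],[0,0,0,0,0,0,0],[0,0,0,0,0,0,0],[0,0,0,0,0,0,0],[0,0,0,0,0,0,0],[0,0,0,0,0,0,0]]' 100 && python3 -m handwheel '[[0,0,-0.05,0,0,0,0],[0,0,-0.15,0,0,0,0],[0,0,-0.3,0,0,0,0],[0,0,-0.35,0,0,0,0],[0,0,-0.35,0,0,0,0],[0,0,-0.35,0,0,0,0]]'; python3 rk.py wrist
```

```text
time: 7.82
eef_pos: [0.4214, -0.3495, 0.0523]
orientation: [3.14, -0.002, -0.038]
contact_force: [-0.3, 0.2, 0.1]
gripper_width: 0.0512
gripper_force: 0.0
time: 8.57
eef_pos: [0.421, -0.3495, 0.052]
orientation: [3.14, -0.002, -0.039]
contact_force: [-0.7, -0.2, 6.2]
gripper_width: 0.0165
gripper_force: 98.3
time: 9.32
eef_pos: [0.4191, -0.3478, 0.1364]
orientation: [-3.14, 0.002, -0.039]
contact_force: [0.3, 0.4, -1.5]
gripper_width: 0.0158
gripper_force: 97.6
wristrk.py:7: RuntimeWarning: Mean of empty slice.
  q=W[top];m=q.mean(0);w,v=np.linalg.eigh(np.cov((q[:,:2]-m[:2]).T));d=v[:,1]*np.sign(v[0,1])
  ret = um.true_divide(
  avg = a.mean(axis, **keepdims_kw)
rk.py:7: RuntimeWarning: Degrees of freedom <= 0 for slice
  q=W[top];m=q.mean(0);w,v=np.linalg.eigh(np.cov((q[:,:2]-m[:2]).T));d=v[:,1]*np.sign(v[0,1])
  c *= np.true_divide(1, fact)
  c *= np.true_divide(1, fact)
Traceback (most recent call last):
  File "rk.py", line 20, in <module>
    im,W=cloud(n,"rk_"+n);print(n);rake(im,W)
                                   ~~~~^^^^^^
  File "rk.py", line 9, in rake
    print("handle n",len(q),"mean",m,"dir deg",np.degrees(np.arctan2(d[1],d[0])),"ends",m[:2]+d*t.min(),m[:2]+d*t.max(),"width pct",np.percentile(s,[2,98]),"z",np.median(q[:,2]))
                                                                                                ~~~~~^^
ValueError: zero-size array to reduction operation minimum which has no identity
```

```bash
cat >> h.py <<'E'
TX,TY,TA=.5685,-.0054,-.1007
def tray(x,y):
    c,s=np.cos(TA),np.sin(TA);return np.array([TX+c*x-s*y,TY+s*x+c*y])
E
python3 -c "
from h import *
print(tray(.03,-.0445),tray(.03,.0445))
go((*tray(.03,-.0445),.16),TA)"
```

```text
[ 0.5939 -0.0527] [0.6028 0.0359]
shift [ 0.6528 -1.2067 -0.0944] turn [-0.001   0.0012  0.0296]
```

```bash
python3 -m handwheel '[[0,0,-0.1,0,0,0,0],[0.1,-0.18,-0.2,0,0,0.01,0],[0.22,-0.36,-0.2,0,0,0.02,0],[0.34,-0.54,-0.2,0,0,0.03,0],[0.44,-0.72,-0.2,0,0,0.03,0],[0.54,-0.9,-0.2,0,0,0.03,0],[0.63,-1,-0.2,0,0,0.03,0],[0.63,-1,-0.2,0,0,0.03,0],[0.63,-1,-0.2,0,0,0.03,0]]'; python3 -c "
from h import *
go((*tray(.03,-.0445),.09),TA)"
```

```text
time: 10.5
eef_pos: [0.5861, -0.105, 0.1865]
orientation: [3.141, 0.003, -0.101]
contact_force: [-0.5, -0.1, -1.3]
gripper_width: 0.0161
gripper_force: 97.9
shift [ 0.011  -0.2116  0.3858] turn [ 0.0001  0.0014 -0.0002]
```

```bash
python3 -m handwheel '[[0.011,-0.2116,0,0,0.001,0,0],[0.011,-0.2116,0.15,0,0.001,0,0],[0.011,-0.2116,0.32,0,0.001,0,0],[0.011,-0.2116,0.32,0,0.001,0,0],[0.011,-0.2116,0.32,0,0.001,0,0]]'; python3 -c "
from h import *
cloud('side','s1');cloud('wrist','w2')
a=cv2.imread('pics/s1.png')[170:290,230:420];b=cv2.imread('pics/w2.png')
cv2.imwrite('pics/c1.png',np.vstack([cv2.resize(a,(475,300)),cv2.resize(b,(475,297))]))
go((*tray(.03,-.0445),.0575),TA)"
```

```text
time: 11.12
eef_pos: [0.5956, -0.0536, 0.109]
orientation: [3.141, -0.003, -0.103]
contact_force: [1.1, -0.8, -1.3]
gripper_width: 0.0162
gripper_force: 98.3
shift [-0.0138 -0.002   0.2119] turn [ 0.0001 -0.0029 -0.0009]
```

View pics/c1.png

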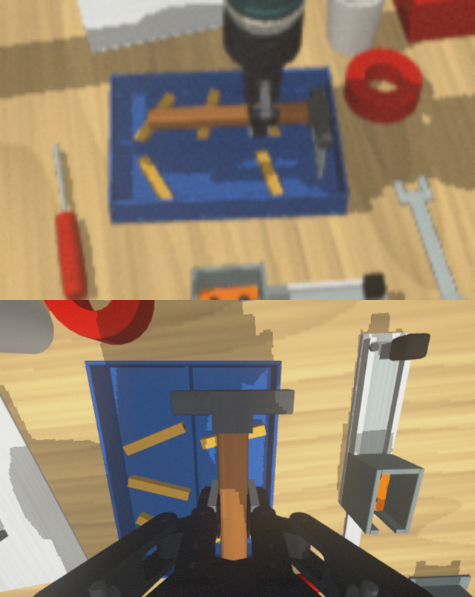

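```bash
python3 -m handwheel '[[-0.01,0,0.1,0,-0.002,0,0],[-0.01,0,0.2,0,-0.002,0,0],[-0.01,0,0.206,0,-0.002,0,0],[-0.01,0,0.206,0,-0.002,0,0],[-0.01,0,0.206,0,-0.002,0,0]]' && python3 -m handwheel '[[-0.04,0,0,0,0,0,0],[-0.08,0,0,0,0,0,0],[-0.12,0,0,0,0,0,0],[-0.16,0,0,0,0,0,0],[-0.2,0,0,0,0,0,0],[-0.24,0,0,0,0,0,0],[-0.28,0,0,0,0,0,0],[-0.32,0,0,0,0,0,0],[-0.36,0,0,0,0,0,0],[-0.4,0,0,0,0,0,0],[-0.44,0,0,0,0,0,0],[-0.48,0,0,0,0,0,0],[-0.52,0,0,0,0,0,0],[-0.56,0,0,0,0,0,0],[-0.6,0,0,0,0,0,0],[-0.64,0,0,0,0,0,0],[-0.68,0,0,0,0,0,0],[-0.7,0,0,0,0,0,0],[-0.7,0,0,0,0,0,0]]'; python3 -c "
from h import *
cloud('side','s2');cloud('wrist','w3')
a=cv2.imread('pics/s2.png')[170:290,230:420];b=cv2.imread('pics/w3.png')
cv2.imwrite('pics/c2.png',np.vstack([cv2.resize(a,(475,300)),cv2.resize(b,(475,297))]))
go((*tray(-.163,-.0445),.0575),TA)"
```

```text
time: 11.85
eef_pos: [0.5943, -0.0526, 0.0584]
orientation: [3.142, -0.001, -0.102]
contact_force: [-0.6, 0.8, -1.9]
gripper_width: 0.0165
gripper_force: 98.4
time: 14.22
eef_pos: [0.4183, -0.0346, 0.0569]
orientation: [-3.142, 0.002, -0.102]
contact_force: [0.5, 0.4, -2.0]
gripper_width: 0.0162
gripper_force: 98.3
shift [-0.0679  0.0015 -0.0022] turn [-0.      0.0011 -0.0004]
```

View pics/c2.png

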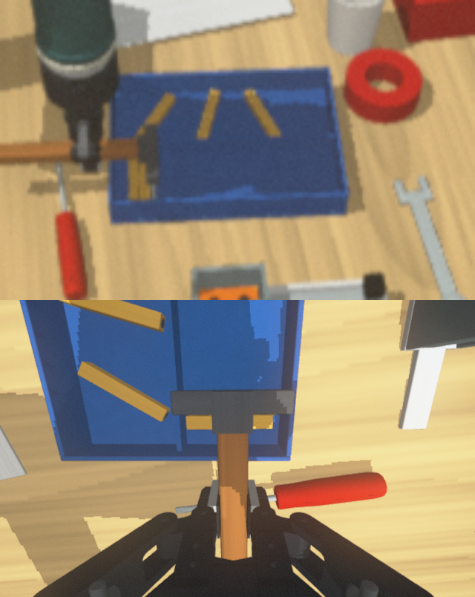

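```bash
python3 -m handwheel '[[-0.02,0,0,0,0,0,0],[-0.04,0,0,0,0,0,0],[-0.055,0,0,0,0,0,0],[-0.065,0,0,0,0,0,0],[-0.07,0,0,0,0,0,0],[-0.07,0,0,0,0,0,0]]'
```

```text
time: 15.08
eef_pos: [0.4015, -0.0329, 0.057]
orientation: [3.142, 0.002, -0.102]
contact_force: [1.1, -0.9, -1.5]
gripper_width: 0.0165
gripper_force: 98.3
```

```bash
python3 -m handwheel '[[-0.006,0,0,0,0,0,0],[-0.012,0,0,0,0,0,0],[-0.012,0,0,0,0,0,0]]'; python3 -m handwheel '[[-0.006,0,0,0,0,0,0],[-0.012,0,0,0,0,0,0],[-0.012,0,0,0,0,0,0]]'
```

```text
time: 15.45
eef_pos: [0.4009, -0.0328, 0.0577]
orientation: [-3.142, -0.003, -0.102]
contact_force: [6.4, -0.4, -4.4]
gripper_width: 0.0162
gripper_force: 97.9
time: 15.82
eef_pos: [0.4006, -0.0328, 0.0588]
orientation: [-3.142, -0.009, -0.102]
contact_force: [11.0, -0.7, -5.7]
gripper_width: 0.0164
gripper_force: 97.8
```

```bash
python3 -m handwheel '[[0.03,0,0,0,0,0,0],[0.06,0,0,0,0,0,0],[0.06,0,-0.15,0,0,0,0],[0.06,0,-0.25,0,0,0,0],[0.06,0,-0.25,0,0,0,0]]'; python3 -c "
from h import *
im,W=cloud('wrist','w4')
go((*tray(.03,.0445),.125),TA)"
```

```text
time: 16.45
eef_pos: [0.4118, -0.034, 0.1208]
orientation: [3.141, -0.001, -0.101]
contact_force: [0.5, -0.0, -1.4]
gripper_width: 0.0163
gripper_force: 98.3
shift [ 0.7368 -0.3551 -0.0238] turn [ 0.      0.0008 -0.0004]
```

View pics/w4.png

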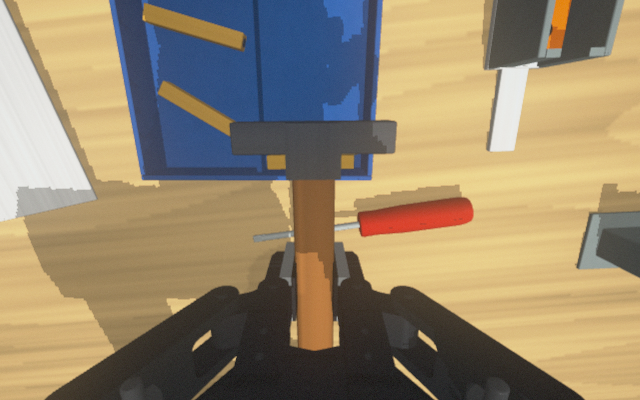

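```bash
python3 -m handwheel '[[0.2,-0.1,-0.02,0,0,0,0],[0.4,-0.2,-0.02,0,0,0,0],[0.6,-0.3,-0.02,0,0,0,0],[0.735,-0.355,-0.02,0,0,0,0],[0.735,-0.355,0,0,0,0,0],[0.735,-0.355,0,0,0,0,0]]'; python3 -c "
from h import *
go((*tray(.03,.0445),.0575),TA)"
```

```text
time: 17.25
eef_pos: [0.5995, 0.0358, 0.1158]
orientation: [3.141, 0.008, -0.101]
contact_force: [-0.1, -0.6, -1.5]
gripper_width: 0.0164
gripper_force: 98.2
shift [ 0.015  -0.002   0.2333] turn [ 0.0004  0.004  -0.0003]
```

```bash
python3 -m handwheel '[[0,0,0.1,0,0,0,0],[0,0,0.2,0,0,0,0],[0,0,0.242,0,0,0,0],[0,0,0.242,0,0,0,0],[0,0,0.242,0,0,0,0]]' && python3 -m handwheel '[[-0.04,0,0,0,0,0,0],[-0.08,0,0,0,0,0,0],[-0.12,0,0,0,0,0,0],[-0.16,0,0,0,0,0,0],[-0.2,0,0,0,0,0,0],[-0.24,0,0,0,0,0,0],[-0.28,0,0,0,0,0,0],[-0.32,0,0,0,0,0,0],[-0.36,0,0,0,0,0,0],[-0.4,0,0,0,0,0,0],[-0.44,0,0,0,0,0,0],[-0.48,0,0,0,0,0,0],[-0.52,0,0,0,0,0,0],[-0.56,0,0,0,0,0,0],[-0.6,0,0,0,0,0,0],[-0.63,0,0,0,0,0,0],[-0.66,0,0,0,0,0,0],[-0.66,0,0,0,0,0,0],[-0.66,0,0,0,0,0,0]]'; python3 -c "
from h import *
cloud('side','s3');cloud('wrist','w5')
a=cv2.imread('pics/s3.png')[170:290,230:420];b=cv2.imread('pics/w5.png')
cv2.imwrite('pics/c3.png',np.vstack([cv2.resize(a,(475,300)),cv2.resize(b,(475,297))]))
go((*tray(-.151,.0445),.0575),TA)"
```

```text
time: 17.88
eef_pos: [0.6026, 0.0357, 0.0595]
orientation: [-3.141, 0.001, -0.102]
contact_force: [-0.4, -0.7, -0.7]
gripper_width: 0.0166
gripper_force: 98.4
time: 20.25
eef_pos: [0.4379, 0.0526, 0.0589]
orientation: [3.142, 0.002, -0.102]
contact_force: [0.6, -0.2, -1.2]
gripper_width: 0.0166
gripper_force: 98.4
shift [-0.0617  0.0004  0.0056] turn [ 0.      0.0011 -0.0004]
```

View pics/c3.png

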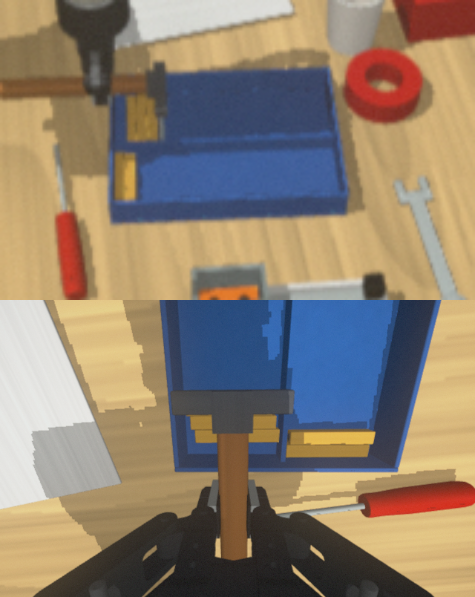

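```bash
python3 -m handwheel '[[-0.02,0,0,0,0,0,0],[-0.04,0,0,0,0,0,0],[-0.055,0,0,0,0,0,0],[-0.063,0,0,0,0,0,0],[-0.07,0,0,0,0,0,0],[-0.076,0,0,0,0,0,0],[-0.076,0,0,0,0,0,0]]'
```

```text
time: 21.22
eef_pos: [0.4218, 0.0544, 0.0599]
orientation: [-3.141, -0.004, -0.102]
contact_force: [6.6, -1.0, -3.9]
gripper_width: 0.0164
gripper_force: 98.0
```

```bash
python3 -m handwheel '[[-0.006,0,0,0,0,0,0],[-0.014,0,0,0,0,0,0],[-0.014,0,0,0,0,0,0]]';  python3 -m handwheel '[[0.03,0,0,0,0,0,0],[0.06,0,0,0,0,0,0],[0.06,0,-0.15,0,0,0,0],[0.06,0,-0.3,0,0,0,0],[0.06,0,-0.45,0,0,0,0],[0.06,0,-0.5,0,0,0,0],[0.06,0,-0.5,0,0,0,0]]'; cat > rods.py <<'E'
from h import *
import sys
for n in sys.argv[1:]:
    im,W=cloud(n,"rods_"+n)
    c,s=np.cos(TA),np.sin(TA);T=np.array([[c,s],[-s,c]]);L=(W[...,:2]-[TX,TY])@T.T
    hsv=cv2.cvtColor(im,cv2.COLOR_BGR2HSV)
    for sg in(1,-1):
        m=(hsv[...,0]<32)&(hsv[...,1]>60)&(abs(L[...,0])<.125)&(abs(L[...,1]-sg*.0445)<.0425)&(abs(W[...,2]-.016)<.004)
        q=L[m]
        if len(q)>20:
            r=rect(q);print(n,sg,len(q),(r*1000).round(1)[:4],r[4].round(1),"min/max x",(np.percentile(q[:,0],[1,99])*1000).round(1),"y",(np.percentile(q[:,1],[1,99])*1000).round(1))
E
python3 rods.py top side wrist; python3 -c "
from h import *
go((.4210,-.3480,.19),-.0385)"
```

```text
time: 21.6
eef_pos: [0.4211, 0.0545, 0.0611]
orientation: [-3.141, -0.01, -0.101]
contact_force: [10.9, -3.1, -3.8]
gripper_width: 0.0165
gripper_force: 98.0
time: 22.48
eef_pos: [0.4308, 0.0534, 0.1838]
orientation: [-3.141, 0.002, -0.101]
contact_force: [-0.1, 0.5, -1.3]
gripper_width: 0.0162
gripper_force: 98.4
side 1 201 [-107.1   49.3   71.9   32.5] 89.5 min/max x [-123.   -90.8] y [13.8 84. ]
side -1 143 [-112.7  -36.9   64.4   19.8] 89.8 min/max x [-122.6 -102.8] y [-68.3  -5. ]
wrist 1 137 [-119.2   39.5   74.    10. ] 89.9 min/max x [-124.1 -114.3] y [ 2.6 76.4]
wrist -1 1195 [-112.5  -43.3   77.3   23.5] -89.9 min/max x [-124.1 -101. ] y [-80.7  -5.6]
shift [ 0.1295  1.6002 -0.0328] turn [ 0.0002  0.0029 -0.0301]
```

```bash
python3 -m handwheel '[[0.02,0.2,-0.03,0,0,-0.01,0],[0.04,0.4,-0.03,0,0,-0.02,0],[0.06,0.6,-0.03,0,0,-0.03,0],[0.08,0.8,-0.03,0,0,-0.03,0],[0.1,1,-0.03,0,0,-0.03,0],[0.1,1,-0.03,0,0,-0.03,0],[0.1,1,-0.03,0,0,-0.03,0]]'; python3 -c "
from h import *
go((.4210,-.3492,.19),-.0385)"
```

```text
time: 23.5
eef_pos: [0.4293, -0.1973, 0.1897]
orientation: [-3.139, 0.005, -0.04]
contact_force: [0.5, -0.6, -1.8]
gripper_width: 0.0164
gripper_force: 98.6
shift [-0.0089  0.6084 -0.0026] turn [-0.001   0.0024 -0.0006]
```

```bash
python3 -m handwheel '[[-0.009,0.2,0,-0.001,0.002,0,0],[-0.009,0.4,0,-0.001,0.002,0,0],[-0.009,0.6,0,-0.001,0.002,0,0],[-0.009,0.608,0,-0.001,0.002,0,0],[-0.009,0.608,0.2,-0.001,0.002,0,0],[-0.009,0.608,0.35,-0.001,0.002,0,0],[-0.009,0.608,0.35,-0.001,0.002,0,0],[-0.009,0.608,0.35,-0.001,0.002,0,0]]'; python3 -c "
from h import *
im,W=cloud('side');h=W[(abs(W[...,0]-.4)<.16)&(abs(W[...,1]+.345)<.05)&(W[...,2]>.08)&(W[...,2]<.17)]
import sys
hsv=cv2.cvtColor(im,cv2.COLOR_BGR2HSV)
m=(hsv[...,0]<20)&(hsv[...,1]>110)&(abs(W[...,0]-.4)<.12)&(abs(W[...,1]+.345)<.05)&(W[...,2]>.085)&(W[...,2]<.14)
q=W[m];m2=q.mean(0);w,v=np.linalg.eigh(np.cov((q-m2).T));print(len(q),m2,v[:,2],q[:,0].min(),q[:,0].max())
go((.4210,-.3492,.053),-.0385)"
```

```text
time: 24.5
eef_pos: [0.423, -0.349, 0.1049]
orientation: [3.139, -0.003, -0.037]
contact_force: [-0.8, -0.6, -0.4]
gripper_width: 0.0163
gripper_force: 98.9
646 [ 0.3841 -0.3501  0.1306] [-0.9996  0.0271  0.0016] 0.3098024073736105 0.47363590123902544
shift [-0.0112 -0.0029  0.2112] turn [ 0.0018 -0.0022  0.0005]
```

```bash
python3 -m handwheel '[[-0.01,0,0.08,0.001,-0.002,0,0],[-0.01,0,0.16,0.001,-0.002,0,0],[-0.01,0,0.2,0.001,-0.002,0,0],[-0.01,0,0.213,0.001,-0.002,0,0],[-0.01,0,0.213,0.001,-0.002,0,0],[-0.01,0,0.213,0.001,-0.002,0,0]]'
```

```text
time: 25.3
eef_pos: [0.4198, -0.3501, 0.052]
orientation: [3.141, 0.002, -0.039]
contact_force: [-3.8, 2.1, 5.8]
gripper_width: 0.0161
gripper_force: 100.1
```

Contact as at the start of the pick. Release and rise straight up.

```bash
python3 -m handwheel '[[0,0,0,0,0,0,0.5],[0,0,0,0,0,0,0.6],[0,0,0,0,0,0,0.6],[0,0,0,0,0,0,0.6],[0,0,-0.15,0,0,0,0.6],[0,0,-0.35,0,0,0,0.6],[0,0,-0.5,0,0,0,0.6],[0,0,-0.5,0,0,0,0.6]]'; python3 rk.py wrist side; python3 rods.py top side
```

```text
time: 26.3
eef_pos: [0.4222, -0.3518, 0.18]
orientation: [3.136, -0.004, -0.039]
contact_force: [0.4, -0.3, 0.4]
gripper_width: 0.0512
gripper_force: 0.0
wrist
handle n 3245 mean [ 0.3964 -0.3511  0.078 ] dir deg -1.7267749811346311 ends [ 0.3051 -0.3484] [ 0.4702 -0.3533] width pct [-0.0087  0.0087] z 0.07805219387775661
head 953 [ 0.4851 -0.3534  0.0717  0.0134 87.996 ]
rest cheeks 806 [ 0.3355 -0.3406  0.0636  0.0298 86.7496] 0.07597869684307
chute 2455 [ 0.5403 -0.2119  0.0742  0.0475 -3.9328]
side
handle n 601 mean [ 0.3887 -0.3498  0.0795] dir deg -1.474353932213275 ends [ 0.3064 -0.3477] [ 0.4708 -0.3519] width pct [-0.0081  0.0095] z 0.0795998641581962
head 136 [ 0.4826 -0.3524  0.0714  0.0197 88.0962]
rest cheeks 1694 [  0.336   -0.3398   0.1463   0.0582 -54.8709] 0.5609642172151477
knob 68 [ 0.6855 -0.2221  0.0202  0.0194 -8.5439] [ 0.6854 -0.2221  0.0519]
chute 243 [ 0.541  -0.2102  0.0754  0.0482 -6.3363]
top 1 339 [-107.1   45.1   79.4   35.6] -89.5 min/max x [-124.6  -89.7] y [ 6.7 83.5]
top -1 220 [-113.1  -42.3   74.    23.4] -89.7 min/max x [-124.6 -101.6] y [-78.5  -5.6]
```

View pics/rods_side.png

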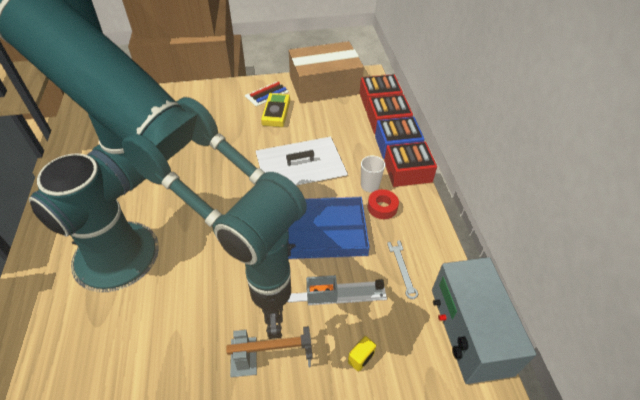

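```bash
python3 -c "
from h import *
go((.4210,-.3518,.052),-.0350)"
```

```text
shift [0.0108 0.0124 0.4872] turn [-0.001   0.0021 -0.0018]
```

```bash
python3 -m handwheel '[[0,0.005,0.2,0,0.001,0,0.6],[0,0.005,0.4,0,0.001,0,0.6],[0,0.005,0.485,0,0.001,0,0.6],[0,0.005,0.485,0,0.001,0,0.6],[0,0.005,0.485,0,0.001,0,0.6]]' && python3 -m handwheel '[[0,0,0,0,0,0,0.3],[0,0,0,0,0,0,0.1],[0,0,0,0,0,0,0],[0,0,0,0,0,0,0],[0,0,0,0,0,0,0],[0,0,-0.02,0,0,0,0],[0,-0.015,-0.035,0,0,0,0],[0,-0.03,-0.035,0,0,0.002,0],[0,-0.032,-0.035,0,0,0.002,0],[0,-0.032,-0.02,0,0,0.002,0],[0,-0.032,-0.005,0,0,0.002,0],[0,-0.032,0,0,0,0.002,0],[0,-0.032,0,0,0,0.002,0]]' 60
```

```text
time: 27.12
eef_pos: [0.4197, -0.351, 0.0544]
orientation: [-3.141, 0.0, -0.039]
contact_force: [0.8, -1.0, -0.9]
gripper_width: 0.0512
gripper_force: 0.0
time: 28.75
eef_pos: [0.4199, -0.343, 0.0558]
orientation: [-3.141, 0.001, -0.043]
contact_force: [-5.1, 4.2, 11.8]
gripper_width: 0.0165
gripper_force: 61.2
```

```bash
python3 -m handwheel '[[0,0,-0.004,0,0,0,0],[0,0,-0.006,0,0,0,0],[0,0,-0.006,0,0,0,0]]'; python3 -m handwheel '[[0,0,0,0,0,0,0.5],[0,0,0,0,0,0,0.6],[0,0,0,0,0,0,0.6],[0,0,0,0,0,0,0.6],[0,0,-0.15,0,0,0,0.6],[0,0,-0.35,0,0,0,0.6],[0,0,-0.5,0,0,0,0.6],[0,0,-0.5,0,0,0,0.6]]'; python3 rk.py wrist side; python3 -c "
from h import *
go((.6855,-.2205,.13),-.071)"
```

```text
time: 29.12
eef_pos: [0.4201, -0.3432, 0.0559]
orientation: [3.141, -0.0, -0.043]
contact_force: [0.4, 1.3, 2.3]
gripper_width: 0.0168
gripper_force: 60.0
time: 30.12
eef_pos: [0.4222, -0.345, 0.1853]
orientation: [3.136, -0.007, -0.043]
contact_force: [0.2, -0.6, 0.7]
gripper_width: 0.0513
gripper_force: 0.0
wrist
handle n 3105 mean [ 0.3957 -0.3437  0.078 ] dir deg -2.60370153846027 ends [ 0.3053 -0.3396] [ 0.4779 -0.3474] width pct [-0.0086  0.0086] z 0.0780780470346975
head 901 [ 0.4843 -0.3472  0.0715  0.0137 87.5578]
rest cheeks 786 [ 0.3392 -0.3409  0.0641  0.037  87.6114] 0.07593658177152177
chute 2294 [ 0.5403 -0.2115  0.0745  0.0482 -4.5654]
side
handle n 587 mean [ 0.3889 -0.3424  0.0794] dir deg -2.3995360248601973 ends [ 0.3064 -0.339 ] [ 0.4916 -0.3467] width pct [-0.0081  0.0097] z 0.07957482204516797
head 132 [ 0.4815 -0.3464  0.0706  0.0202 87.5612]
rest cheeks 1757 [  0.3357  -0.3406   0.1436   0.0614 -50.1903] 0.5647211267713823
knob 64 [ 0.6861 -0.221   0.0202  0.0178 -5.6568] [ 0.6851 -0.2227  0.0532]
chute 240 [ 0.541  -0.2096  0.074   0.0494 -4.2856]
shift [ 1.0404 -0.535   0.204 ] turn [ 0.0001 -0.0002  0.0134]
```

```bash
python3 -m handwheel '[[0.2,-0.1,0,0,0,0.01,0.6],[0.4,-0.2,0,0,0,0.01,0.6],[0.6,-0.3,0,0,0,0.013,0.6],[0.8,-0.4,0,0,0,0.013,0.6],[1,-0.5,0.1,0,0,0.013,0.6],[1,-0.535,0.2,0,0,0.013,0.6],[1,-0.535,0.2,0,0,0.013,0.6],[1,-0.535,0.2,0,0,0.013,0.6]]'; python3 -c "
from h import *
go((.6857,-.2212,.0235),-.0715)"
```

```text
time: 31.22
eef_pos: [0.6745, -0.2204, 0.13]
orientation: [-3.141, 0.002, -0.07]
contact_force: [0.8, -0.2, -0.1]
gripper_width: 0.0513
gripper_force: 0.0
shift [0.0456 0.0003 0.4261] turn [-0.0002  0.0009  0.0005]
```

```bash
python3 -m handwheel '[[0.04,0,0.15,0,0,0,0.6],[0.045,0,0.3,0,0,0,0.6],[0.045,0,0.42,0,0,0,0.6],[0.045,0,0.426,0,0,0,0.6],[0.045,0,0.426,0,0,0,0.6]]'; python3 -m handwheel '[[0,0,0,0,0,0,0.4],[0,0,0,0,0,0,0.2],[0,0,0,0,0,0,0.1],[0,0,0,0,0,0,0.1],[0,0,0,0,0,0,0.1]]' 40
```

```text
time: 31.85
eef_pos: [0.6875, -0.2219, 0.0265]
orientation: [3.141, -0.003, -0.071]
contact_force: [0.5, -0.2, 0.5]
gripper_width: 0.0514
gripper_force: 0.0
time: 32.48
eef_pos: [0.688, -0.221, 0.0267]
orientation: [3.141, -0.003, -0.07]
contact_force: [-0.5, 1.2, 6.7]
gripper_width: 0.0192
gripper_force: 40.4
```

```bash
python3 -m handwheel '[[-0.04,0,0,0,0,0,0.1],[-0.08,0,0,0,0,0,0.1],[-0.12,0,0,0,0,0,0.1],[-0.16,0,0,0,0,0,0.1],[-0.2,0,0,0,0,0,0.1],[-0.24,0,0,0,0,0,0.1],[-0.28,0,0,0,0,0,0.1],[-0.3,0,0,0,0,0,0.1],[-0.305,0,0,0,0,0,0.1],[-0.305,0,0,0,0,0,0.1]]'; python3 -m handwheel '[[0.04,0,0,0,0,0,0.1],[0.08,0,0,0,0,0,0.1],[0.12,0,0,0,0,0,0.1],[0.16,0,0,0,0,0,0.1],[0.2,0,0,0,0,0,0.1],[0.24,0,0,0,0,0,0.1],[0.28,0,0,0,0,0,0.1],[0.3,0,0,0,0,0,0.1],[0.315,0,0,0,0,0,0.1],[0.315,0,0,0,0,0,0.1]]'
```

```text
time: 33.72
eef_pos: [0.6142, -0.2157, 0.0267]
orientation: [3.141, -0.008, -0.071]
contact_force: [7.0, 2.3, 3.4]
gripper_width: 0.0195
gripper_force: 40.2
time: 34.98
eef_pos: [0.688, -0.221, 0.0266]
orientation: [-3.141, 0.002, -0.07]
contact_force: [-6.8, 2.3, 12.9]
gripper_width: 0.0194
gripper_force: 41.6
```

```bash
python3 -m handwheel '[[0,0,0,0,0,0,0.4],[0,0,0,0,0,0,0.6],[0,0,0,0,0,0,0.6],[0,0,-0.2,0,0,0,0.6],[-0.1,0,-0.4,0,0,0,0.6],[-0.3,0,-0.43,0,0,0,0.6],[-0.5,0,-0.43,0,0,0,0.6],[-0.7,0,-0.43,0,0,0,0.6],[-0.85,0,-0.43,0,0,0,0.6],[-0.86,0,-0.43,0,0,0,0.6],[-0.86,0,-0.43,0,0,0,0.6]]'; cat > pl.py <<'E'
from h import *
import sys
for n in sys.argv[1:]:
    im,W=cloud(n,"pl_"+n);hsv=cv2.cvtColor(im,cv2.COLOR_BGR2HSV)
    m=(abs(W[...,0]-.465)<.06)&(abs(W[...,1]+.206)<.03)&(hsv[...,0]<16)&(hsv[...,1]>170)&(W[...,2]>.010)&(W[...,2]<.02)
    q=W[m]
    if len(q)>20: print(n,len(q),rect(q),np.median(q[:,2]))
    k=W[(abs(W[...,0]-.685)<.04)&(abs(W[...,1]+.22)<.03)&(W[...,2]>.045)&(W[...,2]<.06)]
    if len(k)>20: print("knob",len(k),rect(k)[:2])
E
python3 pl.py wrist top side;python3 -c "
from h import *
go((.4717,-.2061,.13),-.0715)"
```

```text
time: 36.35
eef_pos: [0.4753, -0.2063, 0.1322]
orientation: [3.141, -0.001, -0.07]
contact_force: [0.1, -0.5, -0.1]
gripper_width: 0.0512
gripper_force: 0.0
wrist 796 [ 0.4844 -0.2075  0.0822  0.0316 -3.8055] 0.01325191096678266
top 82 [ 0.4832 -0.2036  0.0767  0.0284 -3.0326] 0.013928455039602605
knob 50 [ 0.6857 -0.2203]
side 239 [ 0.4734 -0.206   0.0578  0.0319 -2.6844] 0.015297812012466494
knob 69 [ 0.6858 -0.2221]
shift [-0.0173  0.0005  0.0085] turn [ 0.0001 -0.0005  0.0008]
```

View pics/pl_wrist.png

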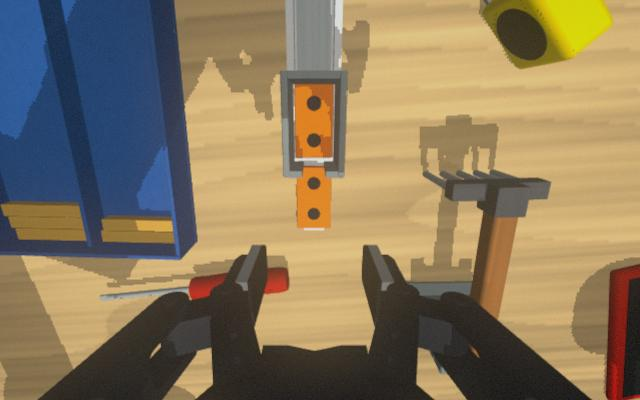

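```bash
python3 -m handwheel '[[-0.02,0,0.2,0,0,0,0.6],[-0.02,0,0.4,0,0,0,0.6],[-0.02,0,0.5,0,0,0,0.6],[-0.02,0,0.5,0,0,0,0.6],[-0.02,0,0.5,0,0,0,0.6]]'; python3 -m handwheel '[[0,0,0,0,0,0,0.4],[0,0,0,0,0,0,0.3],[0,0,0,0,0,0,0.2],[0,0,0,0,0,0,0.2],[0,0,0,0,0,0,0.2]]' 40
```

```text
time: 37.12
eef_pos: [0.4711, -0.2061, 0.0077]
orientation: [3.141, -0.001, -0.07]
contact_force: [0.2, -0.7, 0.7]
gripper_width: 0.0508
gripper_force: 0.0
time: 37.75
eef_pos: [0.4715, -0.2064, 0.0088]
orientation: [3.14, -0.004, -0.07]
contact_force: [0.5, 1.3, 7.1]
gripper_width: 0.0304
gripper_force: 40.0
```

```bash
python3 -m handwheel '[[0,0,-0.1,0,0,0,0.2],[0,0,-0.25,0,0,0,0.2],[0,0,-0.42,0,0,0,0.2],[0,0,-0.42,0,0,0,0.2],[0,0,-0.42,0,0,0,0.2]]'; python3 -c "
from h import *
for x,y in((.085,-.0445),(.005,-.0445),(.045,.0445)): print(tray(x,y))
go((*tray(.085,-.0445),.11),TA)"
```

```text
time: 38.38
eef_pos: [0.4693, -0.2054, 0.1117]
orientation: [-3.141, 0.0, -0.07]
contact_force: [-0.9, 0.2, -1.0]
gripper_width: 0.0303
gripper_force: 39.8
[ 0.6486 -0.0582]
[ 0.569  -0.0502]
[0.6177 0.0344]
shift [ 0.6742 -0.6377  0.0068] turn [-0.0001  0.      0.0146]
```

```bash
python3 -m handwheel '[[0.1,-0.15,0,0,0,0,0.2],[0.25,-0.3,0,0,0,0.01,0.2],[0.4,-0.45,0,0,0,0.015,0.2],[0.55,-0.6,0,0,0,0.015,0.2],[0.67,-0.637,0,0,0,0.015,0.2],[0.67,-0.637,0.1,0,0,0.015,0.2],[0.67,-0.637,0.2,0,0,0.015,0.2],[0.67,-0.637,0.2,0,0,0.015,0.2]]'; python3 -c "
from h import *
go((*tray(.085,-.0445),.009),TA)"
```

```text
time: 39.38
eef_pos: [0.6438, -0.0578, 0.0567]
orientation: [-3.141, 0.01, -0.101]
contact_force: [0.2, -0.3, -1.0]
gripper_width: 0.03
gripper_force: 39.8
shift [ 0.0212 -0.0004  0.1908] turn [-0.0002  0.0046 -0.0003]
```

```bash
python3 -m handwheel '[[0,0,0.08,0,0,0,0.2],[0,0,0.15,0,0,0,0.2],[0,0,0.18,0,0,0,0.2],[0,0,0.19,0,0,0,0.2],[0,0,0.19,0,0,0,0.2]]'; python3 -m handwheel '[[0,0,0,0,0,0,0.35],[0,0,0,0,0,0,0.5],[0,0,0,0,0,0,0.5],[0,0,-0.1,0,0,0,0.5],[0,0,-0.3,0,0,0,0.5],[0,0,-0.42,0,0,0,0.5],[0,0,-0.42,0,0,0,0.5]]'; python3 -c "
from h import *
go((.688,-.2210,.13),-.0715)"
```

```text
time: 40.0
eef_pos: [0.6482, -0.0585, 0.0146]
orientation: [-3.141, -0.0, -0.102]
contact_force: [-1.0, -0.6, 0.4]
gripper_width: 0.0304
gripper_force: 39.8
time: 40.88
eef_pos: [0.6508, -0.0588, 0.1235]
orientation: [3.141, -0.008, -0.102]
contact_force: [-0.3, 0.2, -0.3]
gripper_width: 0.0426
gripper_force: 0.0
shift [ 0.214   0.6302 -0.0241] turn [ 0.0001 -0.0036 -0.0143]
```

```bash
python3 -m handwheel '[[0.05,0.2,0,0,0,0,0.6],[0.1,0.4,0,0,0,-0.01,0.6],[0.16,0.6,0,0,0,-0.014,0.6],[0.214,0.63,0,0,0,-0.014,0.6],[0.214,0.63,0.1,0,0,-0.014,0.6],[0.214,0.63,0.1,0,0,-0.014,0.6],[0.214,0.63,0.1,0,0,-0.014,0.6]]'; python3 pl.py top; python3 -c "
from h import *
im=cv2.imread('pics/pl_top.png')[140:260,290:450];cv2.imwrite('pics/c4.png',cv2.resize(im,None,fx=4,fy=4))
go((.6865,-.2213,.0265),-.0715)"
```

```text
time: 41.75
eef_pos: [0.6848, -0.2195, 0.0937]
orientation: [-3.141, 0.002, -0.071]
contact_force: [-0.5, 0.1, -0.0]
gripper_width: 0.051
gripper_force: 0.0
knob 48 [ 0.6849 -0.2197]
shift [0.0048 0.0058 0.2724] turn [-0.0001 -0.      0.0001]
```

View pics/c4.png

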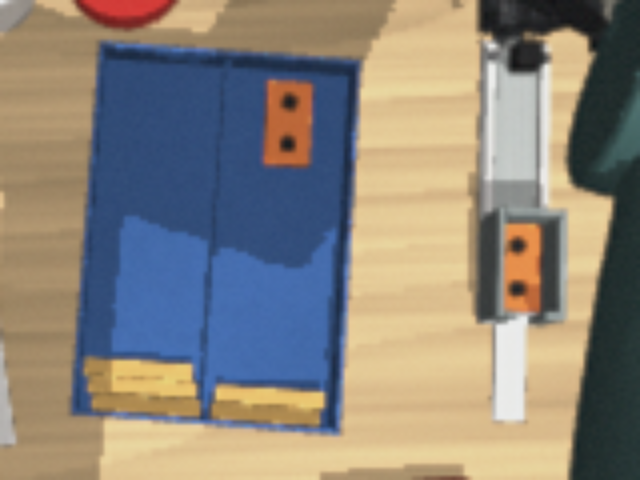

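```bash
python3 -m handwheel '[[0.004,0.004,0.1,0,0,0,0.6],[0.004,0.004,0.2,0,0,0,0.6],[0.004,0.004,0.27,0,0,0,0.6],[0.004,0.004,0.27,0,0,0,0.6],[0.004,0.004,0.27,0,0,0,0.4],[0.004,0.004,0.27,0,0,0,0.2],[0.004,0.004,0.27,0,0,0,0.1],[0.004,0.004,0.27,0,0,0,0.1],[0.004,0.004,0.27,0,0,0,0.1]]' 40;  python3 -m handwheel '[[-0.04,0,0,0,0,0,0.1],[-0.08,0,0,0,0,0,0.1],[-0.12,0,0,0,0,0,0.1],[-0.16,0,0,0,0,0,0.1],[-0.2,0,0,0,0,0,0.1],[-0.24,0,0,0,0,0,0.1],[-0.28,0,0,0,0,0,0.1],[-0.3,0,0,0,0,0,0.1],[-0.305,0,0,0,0,0,0.1],[-0.305,0,0,0,0,0,0.1]]'; python3 -m handwheel '[[0.04,0,0,0,0,0,0.1],[0.08,0,0,0,0,0,0.1],[0.12,0,0,0,0,0,0.1],[0.16,0,0,0,0,0,0.1],[0.2,0,0,0,0,0,0.1],[0.24,0,0,0,0,0,0.1],[0.28,0,0,0,0,0,0.1],[0.3,0,0,0,0,0,0.1],[0.315,0,0,0,0,0,0.1],[0.315,0,0,0,0,0,0.1]]'
```

```text
time: 42.92
eef_pos: [0.6873, -0.221, 0.0287]
orientation: [-3.141, -0.002, -0.072]
contact_force: [-0.4, 5.0, 6.1]
gripper_width: 0.0193
gripper_force: 41.3
time: 44.18
eef_pos: [0.6135, -0.2157, 0.0287]
orientation: [-3.141, -0.007, -0.073]
contact_force: [6.6, 6.4, 2.1]
gripper_width: 0.019
gripper_force: 40.7
time: 45.42
eef_pos: [0.6873, -0.221, 0.0286]
orientation: [-3.14, 0.003, -0.072]
contact_force: [-7.8, 5.7, 12.1]
gripper_width: 0.0193
gripper_force: 42.1
```

```bash
python3 -m handwheel '[[0,0,0,0,0,0,0.4],[0,0,0,0,0,0,0.6],[0,0,0,0,0,0,0.6],[0,0,-0.2,0,0,0,0.6],[-0.1,0,-0.4,0,0,0,0.6],[-0.3,0,-0.42,0,0,0,0.6],[-0.5,0,-0.42,0,0,0,0.6],[-0.7,0,-0.42,0,0,0,0.6],[-0.87,0,-0.42,0,0,0,0.6],[-0.875,0,-0.42,0,0,0,0.6],[-0.875,0,-0.42,0,0,0,0.6],[-0.875,0,-0.42,0,0,0,0.6]]'; python3 pl.py wrist side; python3 -c "
from h import *
go((.4711,-.2062,.0077),-.0715)"
```

```text
time: 46.92
eef_pos: [0.4718, -0.2065, 0.1323]
orientation: [3.141, -0.001, -0.072]
contact_force: [-0.8, -0.5, 0.1]
gripper_width: 0.0509
gripper_force: 0.0
wrist 1180 [ 0.4846 -0.2074  0.0823  0.0312 -3.8056] 0.01317451088620078
side 241 [ 0.4838 -0.2075  0.0794  0.0323 -5.0086] 0.01510474903561887
knob 64 [ 0.6866 -0.2208]
shift [-0.0022 -0.0003  0.4972] turn [ 0.     -0.0003 -0.0001]
```

```bash
python3 -m handwheel '[[0,0,0.2,0,0,0,0.6],[-0.003,0,0.4,0,0,0,0.6],[-0.003,0,0.5,0,0,0,0.6],[-0.003,0,0.503,0,0,0,0.6],[-0.003,0,0.503,0,0,0,0.6],[-0.003,0,0.503,0,0,0,0.4],[-0.003,0,0.503,0,0,0,0.3],[-0.003,0,0.503,0,0,0,0.2],[-0.003,0,0.503,0,0,0,0.2],[-0.003,0,0.503,0,0,0,0.2]]' 40; python3 -m handwheel '[[0,0,-0.1,0,0,0,0.2],[0,0,-0.25,0,0,0,0.2],[0,0,-0.42,0,0,0,0.2],[0,0,-0.42,0,0,0,0.2],[0,0,-0.42,0,0,0,0.2]]'; python3 -c "
from h import *
go((*tray(.005,-.0445),.055),TA)"
```

```text
time: 48.28
eef_pos: [0.4715, -0.2068, 0.0081]
orientation: [3.14, -0.004, -0.072]
contact_force: [0.1, 0.7, 6.4]
gripper_width: 0.0304
gripper_force: 40.2
time: 48.9
eef_pos: [0.4693, -0.2058, 0.1109]
orientation: [-3.141, 0.0, -0.072]
contact_force: [0.3, -0.4, -1.3]
gripper_width: 0.0305
gripper_force: 39.8
shift [ 0.353  -0.6497  0.2238] turn [-0.0001  0.      0.0136]
```

```bash
python3 -m handwheel '[[0.05,-0.15,0,0,0,0,0.2],[0.13,-0.3,0,0,0,0.01,0.2],[0.21,-0.45,0,0,0,0.014,0.2],[0.3,-0.6,0,0,0,0.014,0.2],[0.353,-0.65,0,0,0,0.014,0.2],[0.353,-0.65,0.1,0,0,0.014,0.2],[0.353,-0.65,0.22,0,0,0.014,0.2],[0.353,-0.65,0.22,0,0,0.014,0.2],[0.353,-0.65,0.22,0,0,0.014,0.2]]'; python3 -c "
from h import *
go((*tray(.005,-.0445),.0085),TA)"
```

```text
time: 50.02
eef_pos: [0.5692, -0.0508, 0.0561]
orientation: [3.142, 0.001, -0.102]
contact_force: [-0.5, -0.6, -0.4]
gripper_width: 0.0302
gripper_force: 39.9
shift [-0.0009 -0.0022  0.1903] turn [ 0.      0.0004 -0.0006]
```

```bash
python3 -m handwheel '[[0,0,0.08,0,0,0,0.2],[0,0,0.15,0,0,0,0.2],[0,0,0.18,0,0,0,0.2],[0,0,0.188,0,0,0,0.2],[0,0,0.188,0,0,0,0.2],[0,0,0.188,0,0,0,0.2]]'; python3 -m handwheel '[[0,0,0,0,0,0,0.35],[0,0,0,0,0,0,0.5],[0,0,0,0,0,0,0.5],[0,0,-0.1,0,0,0,0.5],[0,0,-0.3,0,0,0,0.5],[0,0,-0.45,0,0,0,0.5],[0,0,-0.45,0,0,0,0.5],[0,0,-0.45,0,0,0,0.5]]'; python3 -c "
from h import *
go((.6865,-.2213,.093),-.0715)"
```

```text
time: 50.78
eef_pos: [0.57, -0.0503, 0.0097]
orientation: [-3.142, -0.001, -0.101]
contact_force: [-0.0, 0.0, -0.2]
gripper_width: 0.0303
gripper_force: 39.9
time: 51.78
eef_pos: [0.5689, -0.0502, 0.1212]
orientation: [-3.141, 0.001, -0.102]
contact_force: [-0.4, 0.3, 0.2]
gripper_width: 0.0426
gripper_force: 0.0
shift [0.5373 0.6331 0.1124] turn [-0.0001  0.0003 -0.0144]
```

```bash
python3 -m handwheel '[[0.14,0.15,0,0,0,0,0.6],[0.28,0.3,0,0,0,-0.01,0.6],[0.42,0.45,0,0,0,-0.014,0.6],[0.53,0.6,0,0,0,-0.014,0.6],[0.537,0.633,0.05,0,0,-0.014,0.6],[0.537,0.633,0.2,0,0,-0.014,0.6],[0.537,0.633,0.3,0,0,-0.014,0.6],[0.537,0.633,0.3,0,0,-0.014,0.6],[0.537,0.633,0.3,0,0,-0.014,0.6]]';  python3 -c "
from h import *
go((.6865,-.2213,.027),-.0715)"
```

```text
time: 52.9
eef_pos: [0.6865, -0.2207, 0.0463]
orientation: [-3.141, 0.001, -0.072]
contact_force: [0.9, 0.1, -0.5]
gripper_width: 0.0513
gripper_force: 0.0
shift [0.0003 0.0025 0.077 ] turn [-0.0002  0.0005 -0.0001]
```

```bash
python3 -m handwheel '[[0,0.002,0.05,0,0,0,0.6],[0,0.002,0.077,0,0,0,0.6],[0,0.002,0.077,0,0,0,0.6],[0,0.002,0.077,0,0,0,0.4],[0,0.002,0.077,0,0,0,0.2],[0,0.002,0.077,0,0,0,0.1],[0,0.002,0.077,0,0,0,0.1],[0,0.002,0.077,0,0,0,0.1]]' 40;  python3 -m handwheel '[[-0.04,0,0,0,0,0,0.1],[-0.08,0,0,0,0,0,0.1],[-0.12,0,0,0,0,0,0.1],[-0.16,0,0,0,0,0,0.1],[-0.2,0,0,0,0,0,0.1],[-0.24,0,0,0,0,0,0.1],[-0.28,0,0,0,0,0,0.1],[-0.3,0,0,0,0,0,0.1],[-0.305,0,0,0,0,0,0.1],[-0.305,0,0,0,0,0,0.1]]'; python3 -m handwheel '[[0.04,0,0,0,0,0,0.1],[0.08,0,0,0,0,0,0.1],[0.12,0,0,0,0,0,0.1],[0.16,0,0,0,0,0,0.1],[0.2,0,0,0,0,0,0.1],[0.24,0,0,0,0,0,0.1],[0.28,0,0,0,0,0,0.1],[0.3,0,0,0,0,0,0.1],[0.315,0,0,0,0,0,0.1],[0.315,0,0,0,0,0,0.1]]'
```

```text
time: 53.9
eef_pos: [0.6873, -0.221, 0.028]
orientation: [-3.141, -0.001, -0.072]
contact_force: [-1.4, 4.9, 3.5]
gripper_width: 0.0192
gripper_force: 41.1
time: 55.15
eef_pos: [0.6135, -0.2157, 0.028]
orientation: [-3.141, -0.005, -0.073]
contact_force: [6.7, 6.4, -1.1]
gripper_width: 0.0192
gripper_force: 40.5
time: 56.4
eef_pos: [0.6873, -0.221, 0.0279]
orientation: [-3.14, 0.005, -0.072]
contact_force: [-9.0, 6.1, 10.8]
gripper_width: 0.0191
gripper_force: 42.1
```

```bash
python3 -m handwheel '[[0,0,0,0,0,0,0.4],[0,0,0,0,0,0,0.6],[0,0,0,0,0,0,0.6],[0,0,-0.2,0,0,0,0.6],[-0.1,0,-0.4,0,0,0,0.6],[-0.3,0,-0.42,0,0,0,0.6],[-0.5,0,-0.42,0,0,0,0.6],[-0.7,0,-0.42,0,0,0,0.6],[-0.87,0,-0.42,0,0,0,0.6],[-0.875,0,-0.42,0,0,0,0.6],[-0.875,0,-0.42,0,0,0,0.6],[-0.875,0,-0.42,0,0,0,0.6]]'; python3 pl.py wrist side; python3 -c "
from h import *
go((.4711,-.2062,.0075),-.0715)"
```

```text
time: 57.9
eef_pos: [0.4727, -0.2067, 0.1328]
orientation: [3.141, -0.001, -0.072]
contact_force: [0.5, -0.2, 0.2]
gripper_width: 0.0516
gripper_force: 0.0
wrist 1304 [ 0.473  -0.2065  0.059   0.0311 -3.2329] 0.013195656707449793
side 233 [ 0.4734 -0.2057  0.0579  0.0327 -3.4474] 0.015248625754042955
knob 63 [ 0.6862 -0.2209]
shift [-0.0056 -0.0009  0.5001] turn [ 0.     -0.0003 -0.0001]
```

Last plate is on the ledge, centred as before, and the magazine is empty.

```bash
python3 -m handwheel '[[0,0,0.2,0,0,0,0.6],[-0.006,0,0.4,0,0,0,0.6],[-0.006,0,0.5,0,0,0,0.6],[-0.006,0,0.505,0,0,0,0.6],[-0.006,0,0.505,0,0,0,0.6],[-0.006,0,0.505,0,0,0,0.4],[-0.006,0,0.505,0,0,0,0.3],[-0.006,0,0.505,0,0,0,0.2],[-0.006,0,0.505,0,0,0,0.2],[-0.006,0,0.505,0,0,0,0.2]]' 40; python3 -m handwheel '[[0,0,-0.1,0,0,0,0.2],[0,0,-0.25,0,0,0,0.2],[0,0,-0.42,0,0,0,0.2],[0,0,-0.42,0,0,0,0.2],[0,0,-0.42,0,0,0,0.2]]'; python3 -c "
from h import *
go((*tray(.045,.0445),.055),TA)"
```

```text
time: 59.25
eef_pos: [0.4715, -0.207, 0.008]
orientation: [3.14, -0.004, -0.072]
contact_force: [-0.9, 0.3, 6.7]
gripper_width: 0.0304
gripper_force: 40.2
time: 59.88
eef_pos: [0.4693, -0.206, 0.1109]
orientation: [-3.141, 0.0, -0.072]
contact_force: [-0.3, 0.2, -0.6]
gripper_width: 0.0302
gripper_force: 39.8
shift [ 0.5229 -1.0016  0.2237] turn [-0.0001  0.0001  0.0136]
```

```bash
python3 -m handwheel '[[0.05,-0.15,0,0,0,0,0.2],[0.13,-0.3,0,0,0,0.01,0.2],[0.21,-0.45,0,0,0,0.014,0.2],[0.3,-0.6,0,0,0,0.014,0.2],[0.4,-0.75,0,0,0,0.014,0.2],[0.5,-0.9,0,0,0,0.014,0.2],[0.523,-1,0,0,0,0.014,0.2],[0.523,-1,0.1,0,0,0.014,0.2],[0.523,-1,0.2,0,0,0.014,0.2],[0.523,-1,0.2,0,0,0.014,0.2],[0.523,-1,0.2,0,0,0.014,0.2]]'; python3 -c "
from h import *
go((*tray(.045,.0445),.0085),TA)"
```

```text
time: 61.25
eef_pos: [0.6176, 0.0337, 0.0605]
orientation: [3.142, 0.001, -0.102]
contact_force: [0.2, 1.3, -0.4]
gripper_width: 0.0304
gripper_force: 39.8
shift [ 0.0004 -0.0026  0.2081] turn [ 0.      0.0007 -0.0005]
```

```bash
python3 -m handwheel '[[0,0,0.08,0,0,0,0.2],[0,0,0.16,0,0,0,0.2],[0,0,0.2,0,0,0,0.2],[0,0,0.206,0,0,0,0.2],[0,0,0.206,0,0,0,0.2],[0,0,0.206,0,0,0,0.2]]'; python3 -m handwheel '[[0,0,0,0,0,0,0.35],[0,0,0,0,0,0,0.5],[0,0,0,0,0,0,0.5],[0,0,-0.1,0,0,0,0.5],[0,0,-0.3,0,0,0,0.5],[0,0,-0.5,0,0,0,0.5],[0,-0.2,-0.7,0,0,0,0.6],[0,-0.4,-0.75,0,0,0,0.6],[0,-0.6,-0.75,0,0,0,0.6],[0,-0.6,-0.75,0,0,0,0.6],[0,-0.6,-0.75,0,0,0,0.6]]'; python3 pl.py side; cat > cv.py <<'E'
from h import *
import sys
for n in sys.argv[1:]:
    im,W=cloud(n,"cv_"+n);hsv=cv2.cvtColor(im,cv2.COLOR_BGR2HSV)
    m=(abs(W[...,0]-.55)<.16)&(abs(W[...,1]-.27)<.10)&(hsv[...,2]<90)&(W[...,2]>.035)&(W[...,2]<.06)
    if m.sum()>30: q=W[m];r=rect(q);print(n,"handle",m.sum(),r,np.median(q[:,2]))
    m=(abs(W[...,0]-.55)<.2)&(abs(W[...,1]-.27)<.17)&(hsv[...,1]<50)&(W[...,2]>.006)&(W[...,2]<.015)
    if m.sum()>30: q=W[m];r=rect(q);print(n,"sheet",m.sum(),r)
E
python3 cv.py wrist top side; python3 rods.py wrist top
```

```text
time: 62.0
eef_pos: [0.6189, 0.0338, 0.0104]
orientation: [-3.141, -0.001, -0.102]
contact_force: [-0.4, -1.3, -0.7]
gripper_width: 0.0305
gripper_force: 39.8
time: 63.38
eef_pos: [0.6329, 0.1829, 0.1967]
orientation: [3.141, 0.001, -0.101]
contact_force: [-0.3, -0.6, 0.5]
gripper_width: 0.0514
gripper_force: 0.0
knob 63 [ 0.6865 -0.2206]
wrist handle 898 [0.5498 0.2441 0.0884 0.0176 6.7127] 0.047729663899276326
wrist sheet 23912 [0.5816 0.222  0.3224 0.2409 6.3423]
top handle 42 [0.582  0.2489 0.0167 0.0162 1.6789] 0.04869198927745899
top sheet 1800 [  0.6453   0.2277   0.2753   0.1355 -67.0036]
side handle 147 [0.5494 0.2416 0.085  0.02   3.6134] 0.04849323169503261
side sheet 2647 [0.5779 0.2222 0.3137 0.2495 7.3884]
wrist 1 793 [-20.7  49.2 193.1  64.8] 7.3 min/max x [-114.1   75.5] y [ 9.  69.4]
wrist -1 1128 [ -5.9 -39.3 240.7  73.3] 3.6 min/max x [-124.  111.] y [-80.4 -10.4]
top 1 408 [-28.   55.4 200.6  76.1] 7.4 min/max x [-124.4   71.6] y [ 8.2 82.3]
top -1 412 [ -7.9 -53.2 241.6  72.8] -6.1 min/max x [-124.2  111.2] y [-77.2  -7.2]
```

View pics/rods_wrist.png

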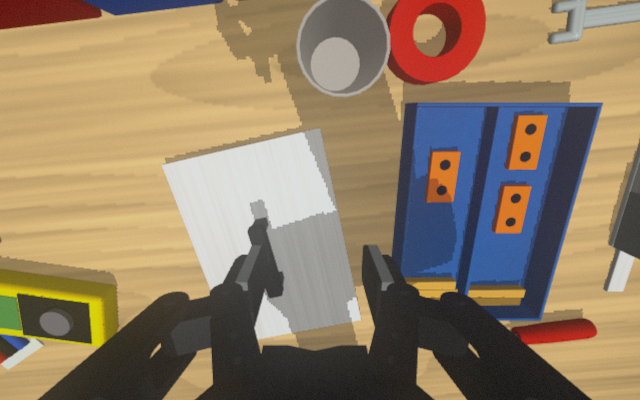

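```bash
python3 -c "
from h import *
go((.5498,.2441,.12),.119)"
```

```text
shift [-0.358  -0.2133  0.308 ] turn [ 0.      0.0002 -0.106 ]
```

```bash
python3 -m handwheel '[[-0.18,-0.1,0,0,0,-0.05,0.6],[-0.355,-0.21,0.05,0,0,-0.106,0.6],[-0.355,-0.213,0.2,0,0,-0.106,0.6],[-0.355,-0.213,0.3,0,0,-0.106,0.6],[-0.355,-0.213,0.3,0,0,-0.106,0.6]]'; python3 cv.py wrist side; python3 -c "
from h import *
go((.5498,.2441,.0225),.119)"
```

```text
time: 64.3
eef_pos: [0.5484, 0.2438, 0.1196]
orientation: [3.14, 0.005, 0.12]
contact_force: [-0.3, 0.5, 0.3]
gripper_width: 0.0511
gripper_force: 0.0
wrist handle 2347 [0.5499 0.2451 0.088  0.0174 7.202 ] 0.04803168354681478
wrist sheet 51549 [0.5492 0.245  0.262  0.1861 6.9401]
side handle 151 [0.548  0.2438 0.0866 0.0176 7.0063] 0.0477885459109848
side sheet 2596 [0.5789 0.2232 0.3153 0.2447 6.8128]
shift [-0.0051  0.0019  0.4011] turn [-0.0001 -0.0002  0.0003]
```

View pics/cv_wrist.png

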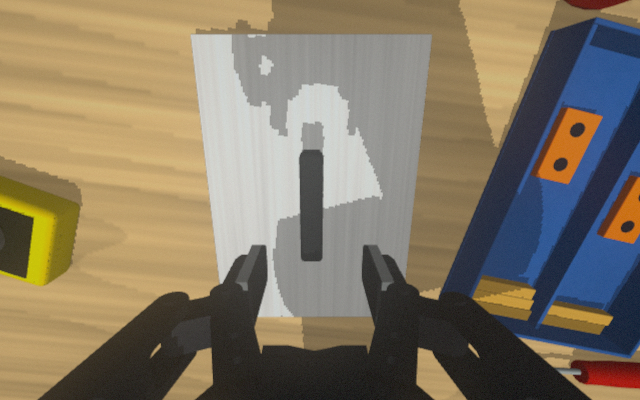

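```bash
python3 -m handwheel '[[0.002,-0.004,0.2,0,0,0,0.6],[0.002,-0.004,0.35,0,0,0,0.6],[0.002,-0.004,0.39,0,0,0,0.6],[0.002,-0.004,0.39,0,0,0,0.6],[0.002,-0.004,0.39,0,0,0,0.4],[0.002,-0.004,0.39,0,0,0,0.2],[0.002,-0.004,0.39,0,0,0,0],[0.002,-0.004,0.39,0,0,0,0],[0.002,-0.004,0.39,0,0,0,0]]' 100; python3 -m handwheel '[[0,0,-0.05,0,0,0,0],[0,0,-0.15,0,0,0,0],[0,0,-0.3,0,0,0,0],[0,0,-0.45,0,0,0,0],[0,0,-0.45,0,0,0,0],[0,0,-0.45,0,0,0,0]]'; python3 -c "
from h import *
go((TX,TY,.15),TA)
im,W=cloud('side','cs')
m=(abs(W[...,0]-.55)<.16)&(abs(W[...,1]-.245)<.13)&(W[...,2]>.09)&(W[...,2]<.15)&(cv2.cvtColor(im,cv2.COLOR_BGR2HSV)[...,1]<50)
q=W[m];A=np.c_[q[:,:2]-q[:,:2].mean(0),np.ones(len(q))];print(len(q),np.linalg.lstsq(A,q[:,2],rcond=None)[0],rect(q))
"
```

```text
time: 65.53
eef_pos: [0.5525, 0.2467, 0.027]
orientation: [-3.141, -0.004, 0.121]
contact_force: [-1.2, -0.5, 6.6]
gripper_width: 0.0158
gripper_force: 98.4
time: 66.28
eef_pos: [0.5496, 0.2455, 0.1356]
orientation: [3.141, 0.002, 0.12]
contact_force: [-0.0, -0.2, -4.9]
gripper_width: 0.0159
gripper_force: 98.1
shift [-0.0457  1.0056 -0.057 ] turn [0.0004 0.0011 0.1056]
3274 [-0.0052 -0.0013  0.1218] [0.546  0.2465 0.2628 0.1945 6.5496]
```

```bash
cat > cg.py <<'E'
from h import *
s=telemetry.sense();im,W=cloud("wrist","cg");hsv=cv2.cvtColor(im,cv2.COLOR_BGR2HSV)
z=s["eef_pos"][2]-.016
m=(hsv[...,1]<50)&(abs(W[...,2]-z)<.008)&(np.hypot(W[...,0]-s["eef_pos"][0],W[...,1]-s["eef_pos"][1])<.2)
m=cv2.morphologyEx(m.astype(np.uint8),cv2.MORPH_OPEN,np.ones((5,5)))>0
q=W[m];r=rect(q);a=np.radians(r[4]);d=s["eef_pos"][:2]-r[:2]
print(len(q),r,np.median(q[:,2])-s["eef_pos"][2],"TCP in cover frame",np.cos(a)*d[0]+np.sin(a)*d[1],-np.sin(a)*d[0]+np.cos(a)*d[1],"yaw tool-cover",s["orientation"][2]-a)
A=np.c_[q[:,:2]-q[:,:2].mean(0),np.ones(len(q))];print(np.linalg.lstsq(A,q[:,2],rcond=None)[0])
E
python3 cg.py
```

```text
93688 [0.5738 0.2467 0.2038 0.1869 6.9128] -0.017268079454140065 TCP in cover frame -0.024777889926592925 0.0016076465208482106 yaw tool-cover -0.00014967586621691953
[-0.0066 -0.0022  0.1174]
```

```bash
python3 -m handwheel '[[0,0.15,-0.03,0,0,0.02,0],[0,0.3,-0.03,0,0,0.04,0],[0,0.45,-0.03,0,0,0.06,0],[-0.02,0.6,-0.03,0,0,0.08,0],[-0.03,0.75,-0.03,0,0,0.1,0],[-0.03,0.9,-0.03,0,0,0.1056,0],[-0.03,1,-0.03,0,0,0.1056,0],[-0.03,1,-0.03,0,0,0.1056,0],[-0.03,1,-0.03,0,0,0.1056,0],[-0.03,1,-0.03,0,0,0.1056,0]]'; python3 -c "
from h import *
print(tray(.004,.001));go((*tray(.004,.001),.08),TA)";python3 cg.py
```

```text
time: 67.62
eef_pos: [0.5729, -0.0021, 0.1438]
orientation: [-3.141, 0.001, -0.1]
contact_force: [0.1, -1.3, -3.8]
gripper_width: 0.0161
gripper_force: 98.6
[ 0.5726 -0.0048]
shift [0.0002 0.0108 0.2554] turn [-0.0002  0.0007  0.0005]
93704 [ 0.5975 -0.0062  0.2039  0.1867 -5.7217] -0.017089129765887834 TCP in cover frame -0.024942378560153626 0.001567391827743873 yaw tool-cover 0.00013544912978653845
[-0.0042 -0.0002  0.1267]
```

```bash
python3 -m handwheel '[[0,0.009,0.1,0,0.001,0,0],[0,0.009,0.2,0,0.001,0,0],[0,0.009,0.24,0,0.001,0,0],[0,0.009,0.24,0,0.001,0,0],[0,0.009,0.24,0,0.001,0,0]]'; python3 cg.py; python3 - <<'E'
from h import *
for n in("side","top"):
    im,W=cloud(n,"x_"+n);hsv=cv2.cvtColor(im,cv2.COLOR_BGR2HSV)
    c,s=np.cos(TA),np.sin(TA);T=np.array([[c,s],[-s,c]]);L=(W[...,:2]-[TX,TY])@T.T
    m=(hsv[...,1]<50)&(abs(L[...,0])<.15)&(abs(L[...,1])<.11)&(abs(W[...,2]-.064)<.008);q=L[m];print(n,m.sum(),np.percentile(q,[.5,99.5],0))
    m=(hsv[...,0]>100)&(hsv[...,0]<125)&(hsv[...,1]>80)&(abs(L[...,0])<.15)&(abs(L[...,1])<.11)&(abs(W[...,2]-.04)<.006);q=L[m];print(n,"rim",m.sum(),np.percentile(q,[.5,99.5],0))
go((*tray(.004,.001),.06),TA)
E
```

```text
time: 68.3
eef_pos: [0.5742, -0.0051, 0.0858]
orientation: [-3.141, -0.004, -0.1]
contact_force: [0.6, -0.4, -4.6]
gripper_width: 0.0159
gripper_force: 98.5
93702 [ 0.5989 -0.0091  0.2043  0.1868 -5.6166] -0.016765558463024813 TCP in cover frame -0.024965889800722344 0.0015718390352177148 yaw tool-cover -0.002293756923983703
[ 0.0013 -0.0004  0.069 ]
side 2723 [[-0.1259 -0.0909]
 [ 0.132   0.093 ]]
side rim 211 [[-0.1258 -0.0916]
 [ 0.126  -0.0829]]
top 2403 [[-0.1266 -0.0914]
 [ 0.1299  0.0931]]Traceback (most recent call last):
  File "<stdin>", line 6, in <module>
    return _quantile_unchecked(
        a, q, axis, out, overwrite_input, method, keepdims, weights)
    return _ureduce(a,
                    func=_quantile_ureduce_func,
    ...<5 lines>...
                    overwrite_input=overwrite_input,
                    method=method)
    r = func(a, **kwargs)
    result = _quantile(arr,
                       quantiles=q,
    ...<2 lines>...
                       out=out,
                       weights=wgt)
    slices_having_nans = np.isnan(arr[-1, ...])
                                  ~~~^^^^^^^^^
IndexError: index -1 is out of bounds for axis 0 with size 0
```

```bash
python3 -m handwheel '[[-0.008,0.002,0.02,0,0,0,0],[-0.008,0.002,0.04,0,0,0,0],[-0.008,0.002,0.06,0,0,0,0],[-0.008,0.002,0.08,0,0,0,0],[-0.008,0.002,0.09,0,0,0,0],[-0.008,0.002,0.098,0,0,0,0],[-0.008,0.002,0.098,0,0,0,0]]'; python3 cg.py
```

```text
time: 69.32
eef_pos: [0.5712, -0.0056, 0.06]
orientation: [-3.141, -0.002, -0.101]
contact_force: [0.1, -0.0, -3.9]
gripper_width: 0.0163
gripper_force: 98.6
96517 [ 0.591  -0.0592  0.2862  0.2039 84.2072] -0.016901829168461696 TCP in cover frame 0.051316330701931534 0.02509968611513737 yaw tool-cover -1.5703780938463445
[-0.0017 -0.0012  0.0431]
```

```bash
python3 -m handwheel '[[0,0,0.004,0,0,0,0],[0,0,0.01,0,0,0,0],[0,0,0.01,0,0,0,0]]'
```

```text
time: 69.75
eef_pos: [0.5716, -0.0056, 0.059]
orientation: [-3.141, -0.003, -0.101]
contact_force: [-4.1, -0.5, 5.7]
gripper_width: 0.0161
gripper_force: 100.0
```

Seated with contact. Release and rise, then check.

```bash
python3 -m handwheel '[[0,0,0,0,0,0,0.3],[0,0,0,0,0,0,0.6],[0,0,0,0,0,0,0.6],[0,0,0,0,0,0,0.6],[0,0,-0.15,0,0,0,0.6],[0,0,-0.35,0,0,0,0.6],[0,0,-0.6,0,0,0,0.6],[0,-0.25,-0.8,0,0,0,0.6],[0,-0.5,-0.8,0,0,0,0.6],[0.2,-0.75,-0.8,0,0,0,0.6],[0.2,-0.98,-0.8,0,0,0,0.6],[0.2,-0.98,-0.8,0,0,0,0.6],[0.2,-0.98,-0.8,0,0,0,0.6]]'; python3 - <<'E'
from h import *
for n in("side","top"):
    im,W=cloud(n,"f_"+n);hsv=cv2.cvtColor(im,cv2.COLOR_BGR2HSV)
    c,s=np.cos(TA),np.sin(TA);T=np.array([[c,s],[-s,c]]);L=(W[...,:2]-[TX,TY])@T.T
    m=(hsv[...,1]<50)&(abs(L[...,0])<.15)&(abs(L[...,1])<.11)&(abs(W[...,2]-.045)<.02);m&=~((abs(L[...,0])<.06)&(abs(L[...,1])<.02))
    q=L[m];z=W[m][:,2];A=np.c_[q,np.ones(len(q))]
    print(n,m.sum(),np.percentile(q,[.5,99.5],0).ravel(),"slopes,z",np.linalg.lstsq(A,z,rcond=None)[0])
E
python3 rk.py side; python3 -c "
from h import *
im,W=cloud('side')
print([ (l,imaging.spot_in('side',l)[:1]) for l in ('cup','screwdriver')])"
```

```text
time: 71.38
eef_pos: [0.645, 0.2342, 0.2569]
orientation: [3.141, -0.001, -0.098]
contact_force: [-0.4, -0.4, -0.4]
gripper_width: 0.0512
gripper_force: 0.0
side 4364 [-0.1293 -0.0921  0.1294  0.0923] slopes,z [0.0008 0.0057 0.0444]
top 5882 [-0.1301 -0.092   0.1292  0.0922] slopes,z [-0.0004 -0.0002  0.0424]
side
handle n 598 mean [ 0.3893 -0.3425  0.0794] dir deg -2.5200239927890435 ends [ 0.3064 -0.3389] [ 0.4917 -0.347 ] width pct [-0.0078  0.0097] z 0.07963529137445186
head 136 [ 0.4815 -0.346   0.0718  0.0202 87.6712]
rest cheeks 200 [ 0.34   -0.3399  0.0632  0.046  80.786 ] 0.07752395773404708
knob 65 [ 0.6866 -0.2216  0.0197  0.0195 -3.6667] [ 0.6854 -0.2222  0.0524]
chute 233 [ 0.5409 -0.21    0.074   0.0495 -4.3521]
[('cup', [{'bbox': [362.3, 155.4, 386.1, 192.1], 'confidence': 0.74}]), ('screwdriver', [{'bbox': [251.5, 239.7, 265.2, 290.8], 'confidence': 0.97}])]
```

View pics/f_side.png

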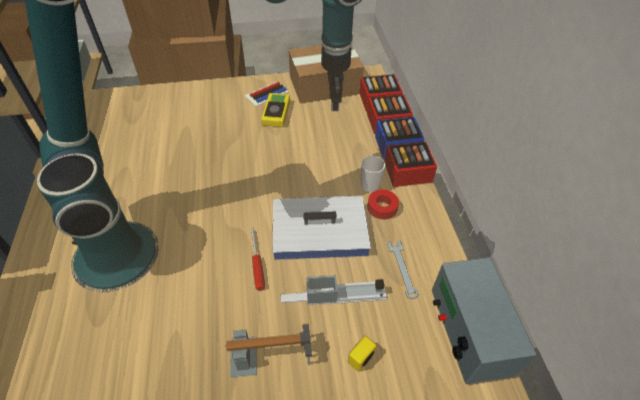

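The picture shows the cover seated level on the tray at (320,226), centred and at z 43 mm. The rake is in its rest at (268,343), the slide knob is home at (380,285), and the other things on the bench have not moved.

```bash
python3 -c "
from cell import job_done
print(job_done())"
```

```text
the job is handed in; nothing more can be done
None
```

The job is handed in at about 71 s of 200: the five rods are combed into rows against the near wall, all three plates lie flat in the tray, the rake is in its rest, the slide is home, and the cover is seated level.

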